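# Centre-punch the bracket blank through the jig's guide bush

## Robot

A 7-joint arm with a two-finger parallel gripper is mounted at the origin on a cart in front of the work surface, level with it; the furniture and walls round the work are solid. World frame = base frame: x ahead of the robot, y to its left, z up, the work surface at z = 0. Lengths are in mm, angles in rad, forces in N, time in s.
With the tool pointing down it reaches from about 400 to 875 mm from the base axis. Payload 6.5 kg.
Tool frame: the origin (TCP) lies at the very end of the fingers, on their centre line; the grasp point (between the pads) lies 19 mm behind it; z points along the fingers, x is the direction in which the jaws open and shut, and the axes are right-handed (so a half turn about z gives the same grasp; the last joint's range is limited). The gripper opens to 85 mm and grips with 20 to 120 N. Pads are 22 mm wide; open, the fingers measure 114 mm over their backs; the gripper's body (76 mm by 85 mm) begins 54 mm behind the grasp point. The pads swing forward as they close: fully open they stand 13 mm farther back than shut.
Start: joints at [-1.347, 0.536, -0.004, 1.538, 0.003, 1.067, -0.071], TCP at [185.74, 622.889, 208.59] pointing down, gripper open.
Joint ranges: [-2.7, 2.7], [-0.37, 2.16], [-1.27, 1.26], [0.24, 2.4], [-1.31, 4.45], [0.19, 1.91], [-2.76, 2.76]. Speed limits (rad/s): [2.39, 2.39, 3.14, 3.14, 3.14, 3.14, 3.14].

## Interface

Orientations are given as a rotation vector (axis times angle).
In Python, from cell import monitor, optics, workorder gives the robot as it stands.
- The arm moves only by the shell command python3 -m jog 'ROWS'. ROWS is a JSON object of lists of equal length, an entry for each row: "claw": the closure in counts, from 0 (fully open) to 255 (shut); "delta_pos": the shift along the tool's x, y, z in m, a list of three; "spin": the turn about the tool's z in rad. A call has 1 to 20 rows; each row is the pose to reach, as a shift and turn from the pose commanded when the call began, along the tool's axes at that moment; what a row does not reach only later rows make up. A row lasts 1/10 s, in which the tool goes at most 50 mm and 8.59 degrees, less where a joint would pass 70% of its speed; a pose out of reach is approached as far as the arm can. A call with a gripper value outside its range is refused whole. The fingers move at their own pace and stop on an object; the grip force is fixed at half the most. Time passes only in rows, so rows that repeat a pose let the fingers close. It gives the time, the measured TCP pose, the force and the opening at its end, in the units of the state.
- monitor.get_obs(): the state, without advancing time (a new reading comes with each control period).
- optics.read_camera(name): name is "side" or "top"; returns a dict with "pixels" (384x512x3 uint8, red, green, blue), "vfov" (degrees; the focal length in pixels is half the picture's height over the tangent of half this angle, whatever the lens; pixels are square), "cx", "cy" (the principal point, pixels), "origin" and "orientation" of the camera in the world. Camera axes: x right, y down, z forward; pixel columns grow to the right and rows downward; lengths in mm; the calibration is good to about 2 mm. A picture is of the moment at which its call begins. There is no depth.
- workorder.hand_in(): hands the job in, once; it reports no verdict.
The state is a dict: "t": time; "joint_positions": joint angles; "dq": joint speeds; "joint_torque": joint torques, N m; "tool_pos": TCP position; "tcp_rot": TCP orientation; "contact_force": force on the tool from outside, world axes, zero at the start; "wrist_torque": the same for the moment, N m; "finger_gap": opening from 0.0 (shut) to 1.0 (fully open).
Only numpy, scipy, OpenCV 4.12 (cv2) and the standard library are available. Lean on these libraries where they do the work, as an engineer would, in place of code of your own. Each camera call takes 0.05 s, during which the arm holds its last target.

## Task

Push the bracket blank gently along its channel until it is fully home against the end stop of the marking jig. Then take the automatic centre punch out of its stand, put it upright through the guide bush and press it straight down on the blank until its hidden spring snaps, easing off as soon as you feel it snap: rammed on to the end of its travel it would spoil the blank. Hang the punch back upright in its hole in the stand, leave the blank home, and do not disturb the tools lying about.

Things in the scene. Friction and masses are not known exactly. Their poses are not given: they have to be found in the camera images.
- jig: Marking jig of dark steel, fixed. Origin: table level, mid-width; +x runs along its channel to the end stop. Bed 100 mm wide, x = -35 to +65 mm, top at z = 12 mm. Two rails 6 mm high leave a channel 52 mm wide; the stop's face is at x = +50 mm. A bridge (36 mm in x, 99 mm in y, underside z = 28, top 46 mm) spans the channel over x = +25 mm and holds the guide bush
- bush_mouth (a point): Centre of the guide bush's mouth: top of its 4 mm high bright collar (26 mm outside, 19 mm inside), at jig (25, 0, 50) mm. Below the collar the hole (vertical, chamfered from 16 to 11.8 mm diameter) runs down through the bridge to jig z = 28 mm, open below
- blank: Bracket blank: loose steel plate 100 x 50 x 6 mm, 0.22 kg; two drilled holes at the near end, a scribed cross near the far end. Origin: centre of the underside; x towards the end stop. It lies in the jig's channel, 14 to 27 mm short of the stop. Home: origin at jig (0, 0, 12) mm, far end touching the stop. It slides with under 3 N; at the stop the force rises steeply
- blank_near_end (a point): Middle of the blank's near end face (blank frame (-50, 0, 3) mm), where it can be pushed along +x. It sticks out beyond the bed, at home by 15 mm, so a fingertip may go below the blank's underside there
- blank_spot (a point): The scribed cross on the blank's top face (blank frame (25, 0, 6) mm); when the blank is home it lies under the guide bush, its height is then jig z = 18 mm
- centre_punch: Automatic centre punch, bright steel, 0.15 kg, round. Origin: on its axis, underside of its shoulder; z up the axis. Above: ribbed grip, 16 mm diameter, 64 mm high with cap. Below: sleeve, 10 mm diameter, 46 mm long (last 4 mm tapered to 7 mm), then the springy nose, 5 mm diameter, ending in a point. It hangs in the stand by its shoulder, nose down
- punch_grip (a point): Place to grip the punch, on its axis 35 mm above the shoulder (29 mm of it stand above this point)
- punch_sleeve_end (a point): Lower end of the punch's sleeve, on the axis, 46 mm below the shoulder. The nose's point stands 15 mm below this, give or take 3.5 mm: that depends on a setting inside the punch that no reading gives and that differs each time
- punch_nose (a joint): How far the nose is pushed into the sleeve (m). It resists with 4 N at 0, rising to about 12 N at 0.0055; there the spring snaps: the force drops at once to about 5 N and the nose jumps further in (past 0.006 it has snapped). At 0.0078 it meets a hard end stop and the force shoots up. It springs out again when lifted
- punch_stand: Grey bent-plate stand, fixed, top plate 75 mm high, 36 mm in x, 110 mm in y. Origin: centre at table level. The centre punch hangs in the hole at y = -32 mm; two thin short pin punches (fixed in the stand) at y = +8 and +36 mm reach 33 mm above the top plate, so close the fingers on the centre punch along the stand's x
- stand_hole (a point): Centre of the punch's hole at the stand's top face (stand frame (0, -32, 75) mm): 11.8 mm diameter, slightly chamfered, vertical, open through the 6 mm plate. With the punch hung home its origin is here
- press_overhang (a point): Not part of the job: from this point on, away from the robot (larger x) and to the right (smaller y), the head of the terminal press and the card on its side hang over the table, down to 380 mm (right of y = 0 down to 220 mm). Keep wrist and gripper on the robot's side of it: travel from place to place in straight lines near the table's front edge
- hex_key: L-shaped hex key lying on the table, bystander, 88 x 33 x 6 mm
- die_block: Small steel block 24 x 32 x 18 mm with two holes, bystander
- tin: Round tin 49 mm diameter, 27 mm high, bystander
There are look-alikes about, which are no part of the job. Leave any pink look-alike of the blank alone.

How it is judged:
By the outcome, as a careful person would: the job done as asked, in the order asked, and still so for the second after the job is handed in, with the robot touching nothing.
It also fails if it takes over 72 s, if anything falls off the work surface, if the arm or the gripper's body presses on something with over 40 N, if the wrist force passes 120 N, or if a joint passes its speed limit or range.

## Working session

There is one attempt and no reset: what is moved stays moved. The work goes in short steps, Python scripts to look and compute and a shell command to move; the robot and the scene stay as the last step left them, time stands still between calls to the robot, and variables do not carry over. Pictures are saved under pics/ and viewed, and the job is handed in when it is done.

```bash
ls; mkdir -p pics
python3 - <<'E'
from cell import monitor, optics
import cv2
print(monitor.get_obs())
for n in("side","top"):
    c=optics.read_camera(n)
    print(n,{k:v for k,v in c.items() if k!="pixels"})
    cv2.imwrite(f"pics/{n}0.png",c["pixels"][:,:,::-1])
E
```

```text
pics
{'t': 0.0, 'joint_positions': array([-1.34725393,  0.53720528, -0.00445253,  1.53888393,  0.00258811,
        1.06727774, -0.07121387]), 'dq': array([-6.10101034e-04,  1.71173776e-03, -1.95253373e-04, -9.90730860e-05,
       -5.02369995e-04, -9.57132908e-04, -1.95458206e-03]), 'joint_torque': array([-1.42031513e-04, -5.83407640e+01,  1.04867969e+00, -2.59110779e+01,
        1.23381754e-02,  9.39521851e-03,  1.91929996e-05]), 'tool_pos': array([185.5238235 , 622.25473315, 207.68342649]), 'tcp_rot': array([ 2.51789042e+00,  1.87686890e+00, -2.11690082e-03]), 'contact_force': array([ 0.26273053, -1.01208529, -0.83668286]), 'wrist_torque': array([ 0.01734387, -0.03302151,  0.00447614]), 'finger_gap': 1.0018624023475655}
side {'vfov': 45.7911627162256, 'cx': 248.26022525228254, 'cy': 189.408720582975, 'origin': array([  99.46868671, -605.46489144,  610.35905824]), 'orientation': array([-1.91616924,  0.51875508, -0.36210725])}
top {'vfov': 47.06445187417224, 'cx': 257.2411769877967, 'cy': 188.63779228445733, 'origin': array([ 361.50570172,  164.98429719, 1138.78600695]), 'orientation': array([-2.02694976,  2.20300667, -0.22753444])}
```

View pics/side0.png

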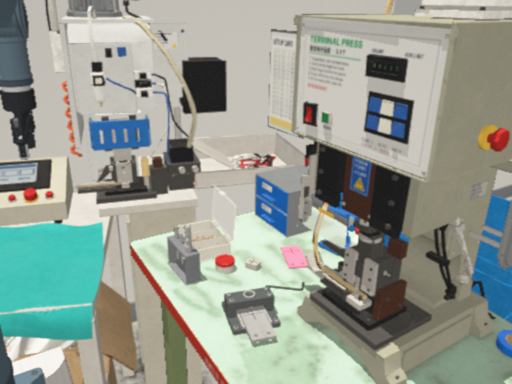

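View pics/top0.png

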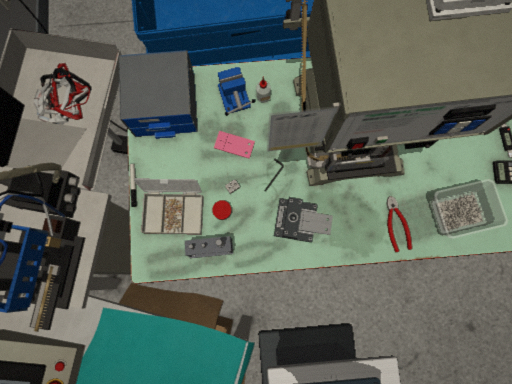

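```bash
cat > h.py <<'E'
import numpy as np, cv2
from scipy.spatial.transform import Rotation as R
from cell import monitor, optics
def cam(n):
    c=optics.read_camera(n); return c
def f_(c): return c["pixels"].shape[0]/2/np.tan(np.radians(c["vfov"])/2)
def ray(c,u,v):
    d=np.array([(u-c["cx"])/f_(c),(v-c["cy"])/f_(c),1.]); 
    return c["origin"],R.from_rotvec(c["orientation"]).apply(d)
def onz(c,u,v,z):
    o,d=ray(c,u,v); return o+d*(z-o[2])/d[2]
def tri(c1,p1,c2,p2):
    o1,d1=ray(c1,*p1);o2,d2=ray(c2,*p2)
    s=np.linalg.lstsq(np.c_[d1,-d2],o2-o1,rcond=None)[0]
    a=o1+s[0]*d1;b=o2+s[1]*d2
    return (a+b)/2,np.linalg.norm(a-b)
def proj(c,P):
    p=R.from_rotvec(c["orientation"]).inv().apply(np.atleast_2d(P)-c["origin"])
    return np.c_[c["cx"]+f_(c)*p[:,0]/p[:,2],c["cy"]+f_(c)*p[:,1]/p[:,2]]
def crop(c,x0,y0,x1,y1,k,name):
    im=c["pixels"][y0:y1,x0:x1,::-1]
    cv2.imwrite("pics/"+name,cv2.resize(im,None,fx=k,fy=k,interpolation=cv2.INTER_CUBIC))
E
python3 - <<'E'
from h import *
np.set_printoptions(precision=1,suppress=True)
t=cam("top");s=cam("side")
import pickle;pickle.dump((t,s),open("c0.pkl","wb"))
crop(t,170,180,350,270,4,"top_a.png")
crop(s,150,190,330,350,4,"side_a.png")
for p in[(131,278),(512,265),(208,245),(290,218)]: print(p,onz(t,*p,0))
E
```

```text
(131, 278) [394.8 483.    0. ]
(512, 265) [ 346.7 -484.7    0. ]
(208, 245) [461.6 283.7   0. ]
(290, 218) [513.7  66.8   0. ]
```

View pics/top_a.png

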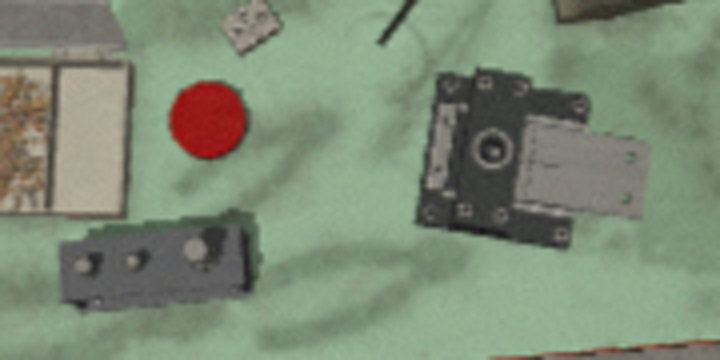

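View pics/side_a.png

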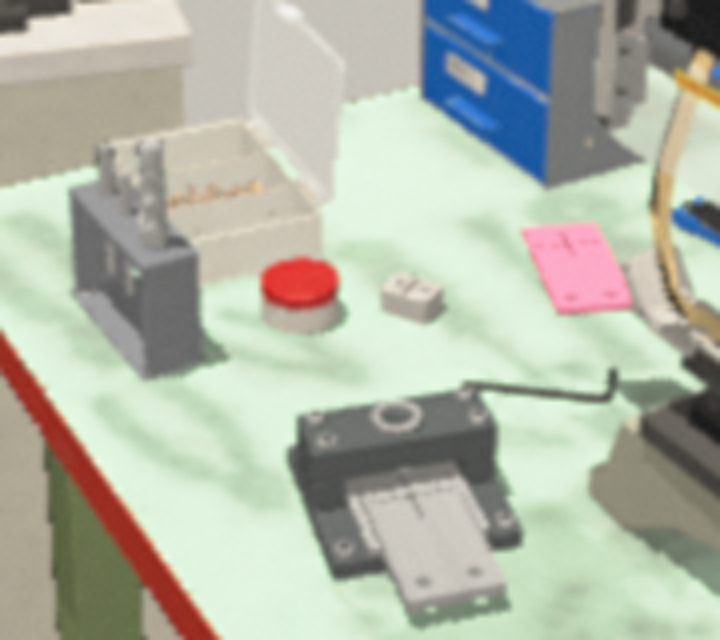

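Run:
```python
from h import *
import pickle
t,s=pickle.load(open("c0.pkl","rb"))
crop(t,180,228,240,262,12,"t_st.png")
crop(t,270,192,335,246,11,"t_jig.png")
crop(s,162,220,206,288,8,"s_st.png")
crop(s,218,282,284,348,9,"s_jig.png")
```

```text
(no output)
```

View pics/t_st.png

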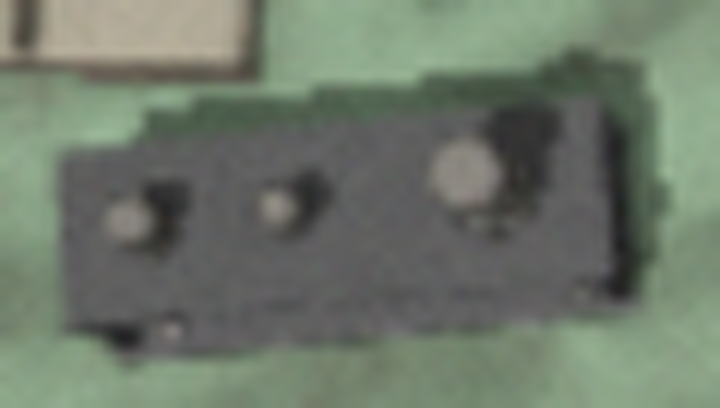

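View pics/t_jig.png

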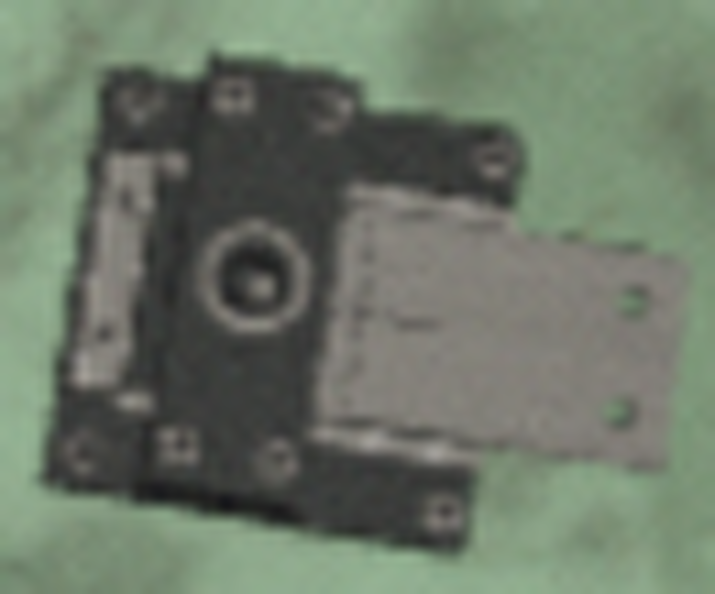

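View pics/s_st.png

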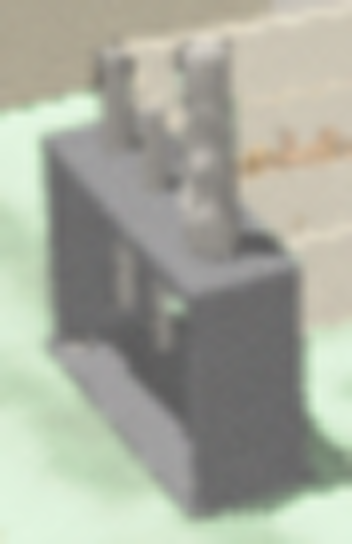

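View pics/s_jig.png

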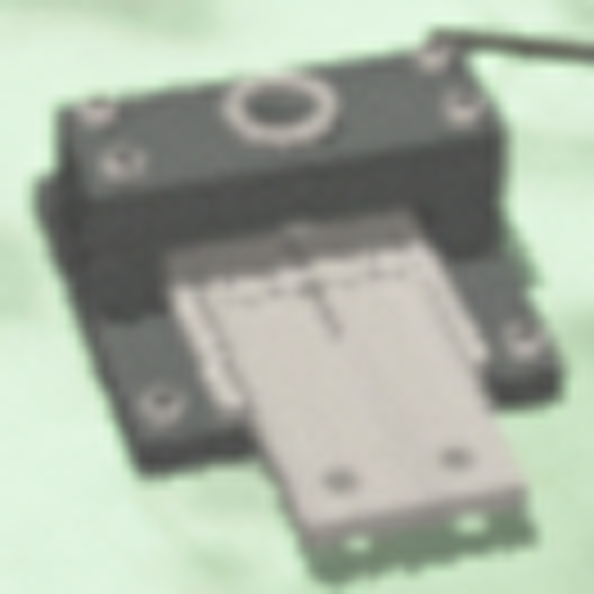

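Run:
```python
from h import *
import pickle
np.set_printoptions(precision=1,suppress=True)
t,s=pickle.load(open("c0.pkl","rb"))
def U(x,y,k,x0,y0): return ((x+.5)/k-.5+x0,(y+.5)/k-.5+y0)
def collar(c,box,k,thr):
    x0,y0,x1,y1=box
    g=cv2.cvtColor(c["pixels"],cv2.COLOR_RGB2GRAY)[y0:y1,x0:x1]
    g=cv2.resize(g,None,fx=k,fy=k,interpolation=cv2.INTER_CUBIC)
    m=(g>thr).astype(np.uint8)
    cs,_=cv2.findContours(m,cv2.RETR_CCOMP,cv2.CHAIN_APPROX_NONE)
    for q in sorted(cs,key=len)[::-1][:2]:
        e=cv2.fitEllipse(q); print("  ",U(*e[0],k,x0,y0),np.array(e[1])/k,len(q)); yield U(*e[0],k,x0,y0)
tb=list(collar(t,(286,210,300,224),10,95))
sb=list(collar(s,(242,288,257,299),10,120))
for p in tb: print("top z50",onz(t,*p,50))
for p in sb: print("side z50",onz(s,*p,50))
print("tri",tri(t,tb[0],s,sb[0]))
cap=U(467,172,12,180,228);p1=U(281,206,12,180,228);p2=U(131,219,12,180,228)
C=onz(t,*cap,139);print("cap",C,"pins",onz(t,*p1,108),onz(t,*p2,108))
cs_=U(203,55,8,162,220);print("cap side",onz(s,*cs_,139),tri(t,cap,s,cs_))
sc=[onz(t,*U(x,y,11,270,192),12)for x,y in[(138,100),(492,158),(443,513),(82,452)]]
print("bed screws",sc)
ss=[onz(s,*U(x,y,9,218,282),12)for x,y in[(525,338),(163,402)]]
print("bed screws near, side",ss)
print("near end top",[onz(t,*U(x,y,11,270,192),18) for x,y in[(688,258),(664,466)]])
print("near end side",[onz(s,*U(x,y,9,218,282),18) for x,y in[(524,490),(310,530)]])
```

```text
(292.7003974914551, 216.82736511230468) [ 9.8 10. ] 286
   (292.64138717651366, 216.7073989868164) [7.6 7.8] 219
   (248.58878860473632, 292.2844863891602) [11.7 15.9] 468
   (248.38565063476562, 293.5407684326172) [3.2 6.7] 148
top z50 [509.4  64.2  50. ]
top z50 [509.7  64.3  50. ]
side z50 [508.2  66.5  50. ]
side z50 [505.6  62.9  50. ]
tri (array([508.3,  64.7,  51.3]), np.float64(1.948053096313322))
cap [454.4 245.2 139. ] pins [453.7 284.1 108. ] [453.7 313.2 108. ]
cap side [450.4 241.2 139. ] (array([453.6, 245.9, 136.2]), np.float64(2.347284765772904))
bed screws [array([559. ,  83.9,  12. ]), array([538.2,   2.1,  12. ]), array([456.2,  22.6,  12. ]), array([477.3, 104.7,  12. ])]
bed screws near, side [array([537.2,   5.9,  12. ]), array([455.8,  27.6,  12. ])]
near end top [array([510., -40.,  18.]), array([462.3, -28.7,  18. ])]
near end side [array([504.8, -41.4,  18. ]), array([459.2, -29.2,  18. ])]
```

```bash
cat >> h.py <<'E'
def to_tool(target):
    "rows' delta in tool axes from the measured pose to a world target"
    o=monitor.get_obs(); r=R.from_rotvec(o["tcp_rot"]); 
    d=r.inv().apply(np.array(target)-o["tool_pos"])/1000
    x=r.apply([1,0,0]); z=r.apply([0,0,1])
    return d.round(4), "toolx deg %.2f tilt %.2f"%(np.degrees(np.arctan2(x[1],x[0])),np.degrees(np.arccos(-z[2])))
E
python3 - <<'E'
from h import *
import pickle
np.set_printoptions(precision=4,suppress=True)
t,s=pickle.load(open("c0.pkl","rb"))
for p in[(268,150),(325,150),(338,98),(320,185)]:print(p,[onz(t,*p,z).round() for z in(0,220,380)])
for T in[(430,250,210),(478,-59,150)]:print(to_tool(T))
o=monitor.get_obs();print(o["t"])
E
```

```text
(268, 150) [array([702., 108.,   0.]), array([636., 119., 220.]), array([588., 127., 380.])]
(325, 150) [array([689., -45.,   0.]), array([626.,  -4., 220.]), array([580.,  25., 380.])]
(338, 98) [array([834., -98.,   0.]), array([743., -47., 220.]), array([677., -10., 380.])]
(320, 185) [array([595., -21.,   0.]), array([550.,  15., 220.]), array([517.,  41., 380.])]
(array([-0.2872,  0.3406, -0.0016]), 'toolx deg 73.40 tilt 0.06')
(array([-0.5695,  0.4749,  0.0587]), 'toolx deg 73.40 tilt 0.06')
0.2
```

```bash
python3 -m jog '{"claw":[255,255,255,255,255,255,255,255,255,255,255,255,255,255,255,255,255,255,255,255],"delta_pos":[[-0.029,0.034,0],[-0.058,0.068,0],[-0.086,0.102,0],[-0.115,0.136,0],[-0.144,0.170,0],[-0.172,0.204,0],[-0.201,0.238,0],[-0.230,0.272,0],[-0.258,0.306,0],[-0.287,0.341,0],[-0.315,0.354,0],[-0.343,0.367,0],[-0.371,0.381,0],[-0.400,0.394,0],[-0.428,0.408,0],[-0.456,0.421,0],[-0.485,0.435,0],[-0.513,0.448,0],[-0.541,0.462,0],[-0.5695,0.475,0]],"spin":[0.077,0.154,0.231,0.308,0.385,0.462,0.539,0.616,0.693,0.770,0.847,0.924,1.001,1.078,1.155,1.232,1.309,1.386,1.463,1.531]}'
python3 - <<'E'
from h import *
np.set_printoptions(precision=4,suppress=True)
o=monitor.get_obs();print(o["t"],o["joint_positions"],o["finger_gap"])
print(to_tool((478,-59,100)),to_tool((478,-59,8)))
s=cam("side");cv2.imwrite("pics/side1.png",s["pixels"][:,:,::-1])
E
```

```text
t: 2.2
tool_pos: [477.8, -59.2, 208.6]
tcp_rot: [-3.116, 0.396, 0.0]
contact_force: [0.7, -0.3, -0.5]
finger_gap: -0.002
2.2 [-0.4664  0.2767  0.5923  1.9987 -0.1936  0.9209 -0.0267] -0.0015702129035639657
(array([ 0.0002, -0.0002,  0.1086]), 'toolx deg -14.49 tilt 0.04') (array([ 0.0002, -0.0001,  0.2006]), 'toolx deg -14.49 tilt 0.04')
```

View pics/side1.png

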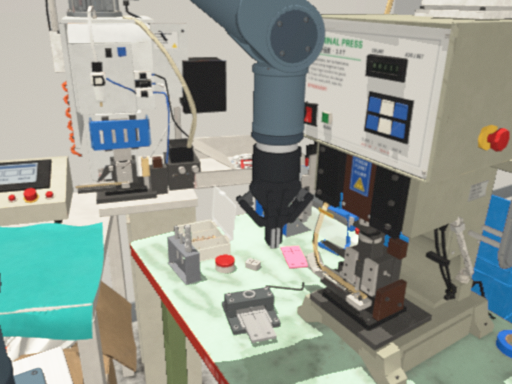

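The arm hangs above the near end of the blank, with closed fingertips at about (274,247) px. I'll descend most of the way and check tip against calibration.

```bash
python3 -m jog '{"claw":[255,255,255,255,255,255],"delta_pos":[[0,0,0.04],[0,0,0.08],[0,0,0.12],[0,0,0.15],[0,0,0.173],[0,0,0.173]],"spin":[0,0,0,0,0,0]}'
python3 - <<'E'
from h import *
np.set_printoptions(precision=1,suppress=True)
o=monitor.get_obs()
s=cam("side");t=cam("top");print(proj(s,o["tool_pos"]),proj(t,o["tool_pos"]))
crop(s,215,260,315,360,6,"side2.png");crop(t,260,180,360,260,7,"top2.png")
E
```

```text
t: 2.85
tool_pos: [475.4, -57.9, 33.3]
tcp_rot: [3.117, -0.392, -0.009]
contact_force: [-0.2, -0.2, -0.2]
finger_gap: 0.001
[[267.8 340.2]] [[341.8 227.1]]
```

View pics/side2.png

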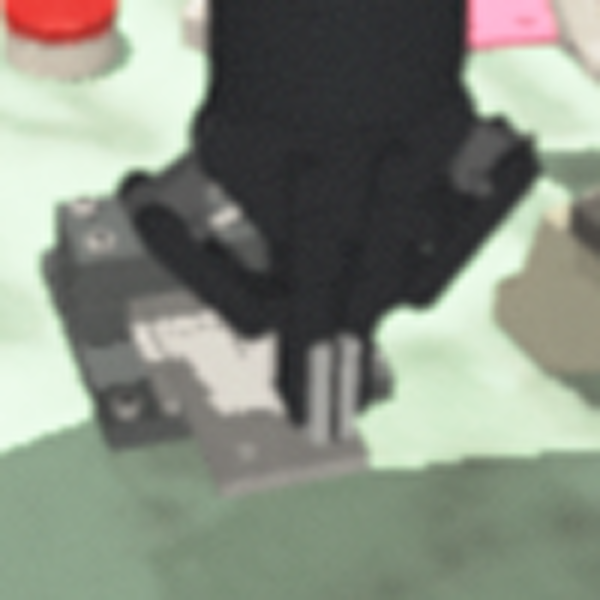

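View pics/top2.png

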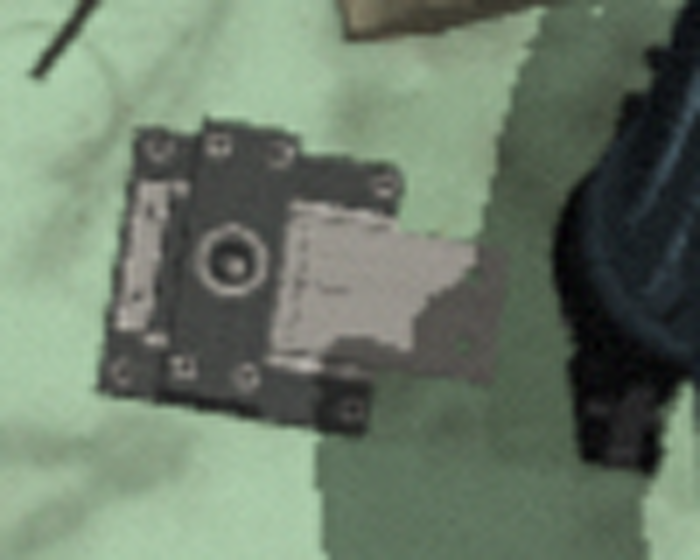

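Run:
```python
from h import *
np.set_printoptions(precision=1,suppress=True)
s=cam("side");o=monitor.get_obs();print(o["t"],o["tool_pos"])
im=cv2.imread("pics/side1.png")
cv2.imwrite("pics/side1c.png",cv2.resize(im[190:270,220:330],None,fx=7,fy=7,interpolation=cv2.INTER_CUBIC))
P=np.array([477.8,-59.2,208.6]);print(proj(s,P),proj(s,P+[0,-11,0]),proj(s,P+[0,0,15]))
crop(s,215,260,315,360,6,"side3.png")
```

```text
3.0 [478.8 -58.5  36.6]
[[272.4 257.6]] [[276.1 260.6]] [[272.7 249.8]]
```

View pics/side1c.png

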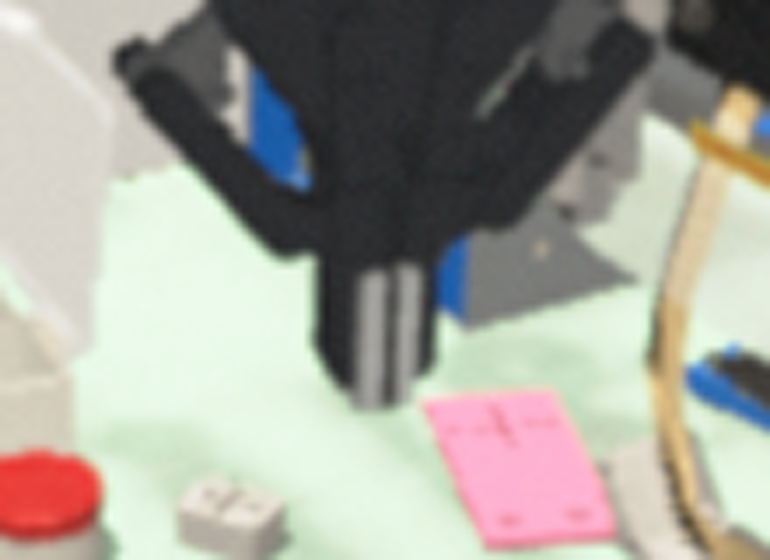

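View pics/side3.png

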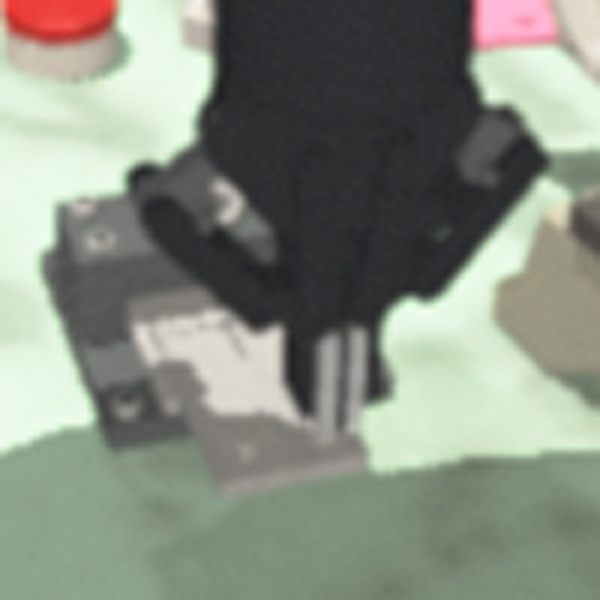

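```bash
python3 -m jog '{"claw":[255,255,255,255,255],"delta_pos":[[0,0.02,0],[0,0.03,0],[0,0.03,0.01],[0,0.03,0.02],[0,0.03,0.02]],"spin":[0,0,0,0,0]}'
python3 - <<'E'
from h import *
np.set_printoptions(precision=1,suppress=True)
s=cam("side");o=monitor.get_obs();print(o["t"],o["tool_pos"],o["contact_force"])
P=o["tool_pos"];print(proj(s,P),proj(s,P+[0,-11,0]))
crop(s,215,264,315,364,6,"side4.png")
E
```

```text
t: 3.5
tool_pos: [470.0, -86.6, 14.3]
tcp_rot: [-3.117, 0.39, 0.004]
contact_force: [-1.1, 0.1, -1.1]
finger_gap: -0.002
3.55 [470.2 -86.7  14.8] [ 0.1 -0.2  0.4]
[[273.8 359. ]] [[277.3 362.9]]
```

View pics/side4.png

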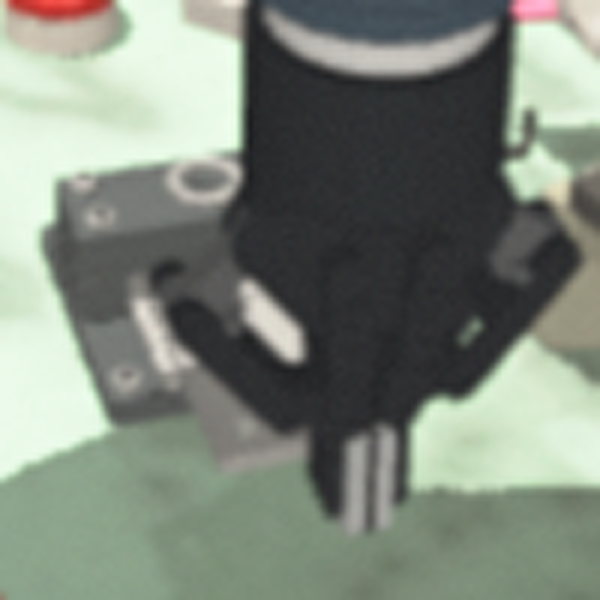

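```bash
python3 -m jog '{"claw":[255,255,255,255],"delta_pos":[[0,0,0.005],[0,0,0.008],[0,0,0.010],[0,0,0.010]],"spin":[0,0,0,0]}'
python3 -m jog '{"claw":[255,255,255],"delta_pos":[[0,0,0.001],[0,0,0.002],[0,0,0.002]],"spin":[0,0,0]}'
```

```text
t: 3.95
tool_pos: [470.6, -87.6, 5.3]
tcp_rot: [-3.117, 0.392, 0.001]
contact_force: [0.4, 0.3, -0.6]
finger_gap: 0.001
t: 4.25
tool_pos: [470.8, -87.7, 3.6]
tcp_rot: [-3.117, 0.392, -0.0]
contact_force: [0.9, -0.8, -1.4]
finger_gap: -0.003
```

```bash
python3 -m jog '{"claw":[255,255,255,255],"delta_pos":[[0,0,0.0015],[0,0,0.003],[0,0,0.004],[0,0,0.004]],"spin":[0,0,0,0]}'
python3 - <<'E'
from h import *
np.set_printoptions(precision=1,suppress=True)
s=cam("side");o=monitor.get_obs();print(o["t"],o["tool_pos"],o["contact_force"])
P=o["tool_pos"];print(proj(s,P),proj(s,P+[0,-11,0]))
crop(s,240,310,310,370,10,"side5.png")
t=cam("top");cv2.imwrite("pics/top5.png",t["pixels"][:,:,::-1])
E
```

```text
t: 4.65
tool_pos: [470.7, -87.6, -0.6]
tcp_rot: [3.117, -0.392, -0.0]
contact_force: [-0.6, -0.6, -0.3]
finger_gap: 0.002
4.7 [470.7 -87.7  -0.5] [ 0.1 -0.8  0. ]
[[274.1 365.8]] [[277.5 369.7]]
```

View pics/side5.png

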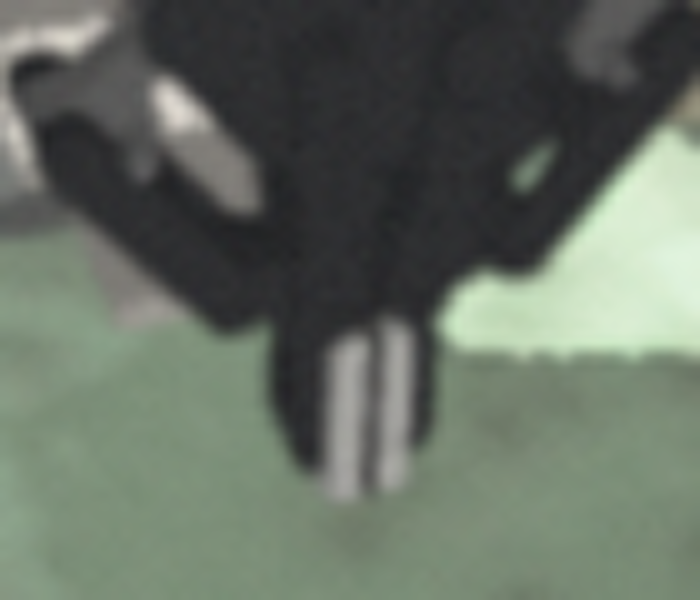

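View pics/top5.png

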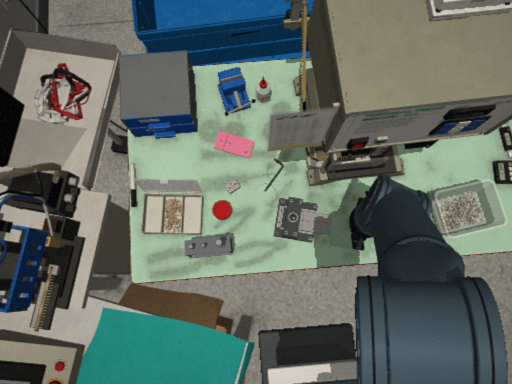

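```bash
python3 -m jog '{"claw":[255,255,255,255],"delta_pos":[[0,0,0.0015],[0,0,0.003],[0,0,0.004],[0,0,0.004]],"spin":[0,0,0,0]}'
python3 -m jog '{"claw":[255,255,255],"delta_pos":[[0,0,0.0015],[0,0,0.003],[0,0,0.003]],"spin":[0,0,0]}'
```

```text
t: 5.15
tool_pos: [470.7, -87.6, -4.6]
tcp_rot: [3.117, -0.392, -0.0]
contact_force: [0.9, -0.1, 0.3]
finger_gap: -0.0
t: 5.45
tool_pos: [470.7, -87.6, -7.6]
tcp_rot: [-3.117, 0.392, 0.0]
contact_force: [-0.0, 0.7, 0.1]
finger_gap: 0.001
```

```bash
python3 -m jog '{"claw":[255,255,255],"delta_pos":[[0,0,0.0015],[0,0,0.003],[0,0,0.003]],"spin":[0,0,0]}'
python3 -m jog '{"claw":[255,255],"delta_pos":[[0,0,0.0015],[0,0,0.0015]],"spin":[0,0]}'
python3 - <<'E'
from h import *
np.set_printoptions(precision=1,suppress=True)
s=cam("side");o=monitor.get_obs();print(o["t"],o["tool_pos"],o["contact_force"])
P=o["tool_pos"];print(proj(s,P),proj(s,P+[0,-11,0]))
crop(s,240,320,310,380,10,"side6.png")
E
```

```text
t: 5.75
tool_pos: [470.7, -87.6, -10.6]
tcp_rot: [-3.117, 0.392, 0.0]
contact_force: [-0.1, 0.3, 0.1]
finger_gap: -0.003
t: 5.95
tool_pos: [470.7, -87.6, -12.1]
tcp_rot: [3.117, -0.392, -0.0]
contact_force: [-0.3, -0.6, -0.2]
finger_gap: 0.001
6.0 [470.7 -87.7 -12. ] [-0.1  0.1 -0.4]
[[273.9 370.7]] [[277.3 374.7]]
```

View pics/side6.png

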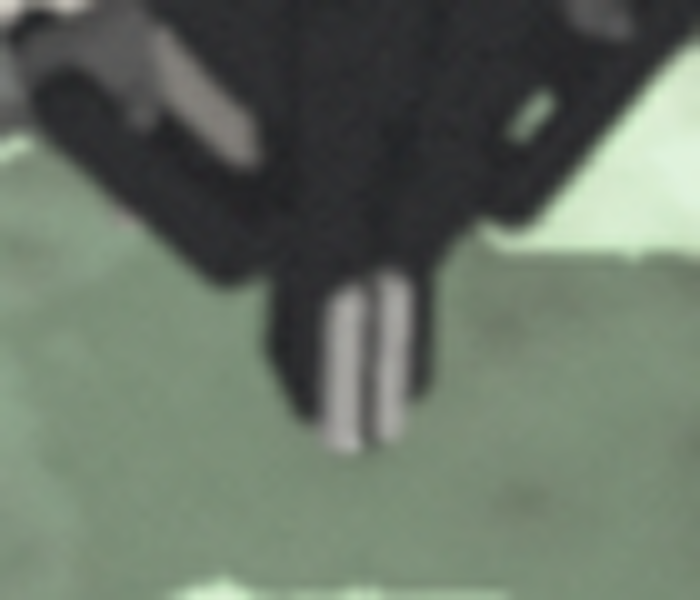

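```bash
python3 -m jog '{"claw":[255,255,255],"delta_pos":[[0,0,0.0015],[0,0,0.003],[0,0,0.003]],"spin":[0,0,0]}' | grep -E "tool_pos|contact"
python3 -m jog '{"claw":[255,255],"delta_pos":[[0,0,0.0015],[0,0,0.0015]],"spin":[0,0]}'| grep -E "tool_pos|contact"
```

```text
tool_pos: [470.7, -87.7, -15.1]
contact_force: [-1.3, -0.5, 0.2]
tool_pos: [470.7, -87.7, -16.5]
contact_force: [-0.2, 0.2, 0.5]
```

```bash
python3 -m jog '{"claw":[255,255],"delta_pos":[[0,0,0.001],[0,0,0.0015]],"spin":[0,0]}'| grep -E "tool_pos|contact"
```

```text
tool_pos: [470.8, -87.7, -18.0]
contact_force: [-0.0, 0.0, 0.4]
```

```bash
python3 -m jog '{"claw":[255,255],"delta_pos":[[0,0,0.001],[0,0,0.0015]],"spin":[0,0]}'| grep -E "tool_pos|contact"
python3 -m jog '{"claw":[255,255],"delta_pos":[[0,0,0.001],[0,0,0.001]],"spin":[0,0]}'| grep -E "tool_pos|contact"
```

```text
tool_pos: [470.8, -87.6, -19.5]
contact_force: [0.4, 0.2, 0.6]
tool_pos: [470.7, -87.7, -20.5]
contact_force: [0.3, 0.9, 0.3]
```

Run:
```python
from h import *
np.set_printoptions(precision=1,suppress=True)
s=cam("side");o=monitor.get_obs();print(o["t"],o["tool_pos"],o["contact_force"])
P=o["tool_pos"]
for dz in(0,10,15,20,25,30):print(dz,proj(s,P+[0,0,dz]),proj(s,P+[-2.7,-10.7,dz]))
crop(s,240,320,310,380,10,"side7.png")
```

```text
7.15 [470.7 -87.6 -20.5] [0.  0.  0.4]
0 [[273.7 374.2]] [[275.8 378.7]]
10 [[273.9 370. ]] [[275.9 374.5]]
15 [[274.  367.9]] [[276.  372.3]]
20 [[274.1 365.8]] [[276.1 370.2]]
25 [[274.2 363.6]] [[276.3 368. ]]
30 [[274.3 361.5]] [[276.4 365.9]]
```

View pics/side7.png

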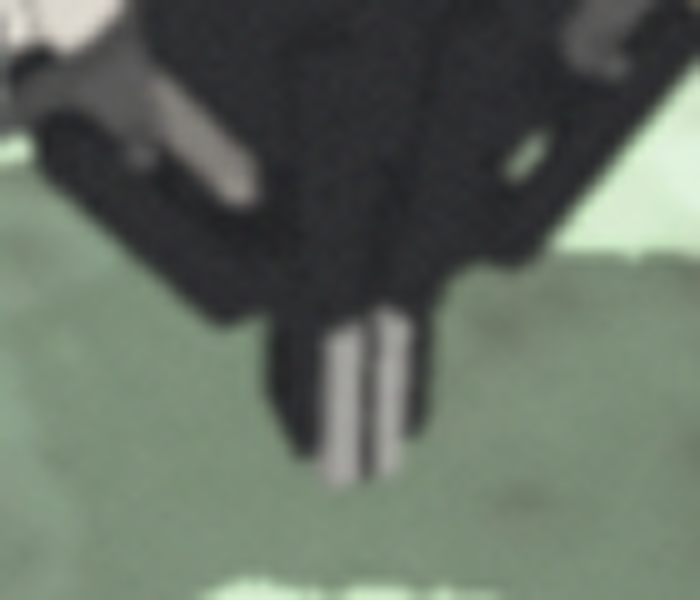

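```bash
python3 -m jog '{"claw":[255,255],"delta_pos":[[0,0,0.001],[0,0,0.001]],"spin":[0,0]}'| grep -E "tool_pos|contact"
python3 -m jog '{"claw":[255,255],"delta_pos":[[0,0,0.001],[0,0,0.001]],"spin":[0,0]}'| grep -E "tool_pos|contact"
```

```text
tool_pos: [470.7, -87.7, -21.5]
contact_force: [0.4, -0.3, -0.1]
tool_pos: [470.7, -87.6, -22.5]
contact_force: [-0.1, 0.5, -0.1]
```

```bash
python3 -m jog '{"claw":[255,255],"delta_pos":[[0,0,0.001],[0,0,0.001]],"spin":[0,0]}'| grep -E "tool_pos|contact"
python3 -m jog '{"claw":[255,255],"delta_pos":[[0,0,0.0005],[0,0,0.0005]],"spin":[0,0]}'| grep -E "tool_pos|contact"
```

```text
tool_pos: [470.8, -87.7, -22.7]
contact_force: [-2.7, 1.6, 13.1]
tool_pos: [470.8, -87.7, -22.7]
contact_force: [-3.8, 1.3, 21.9]
```

```bash
python3 -m jog '{"claw":[255,255,255,255,255,255],"delta_pos":[[0,0,-0.0095],[0,-0.01,-0.0095],[0,-0.02,-0.0095],[0,-0.028,-0.0095],[0,-0.034,-0.0095],[0,-0.034,-0.0095]],"spin":[0,0,0,0,0,0]}'| grep -E "tool_pos|contact"
python3 -m jog '{"claw":[255,255,255,255],"delta_pos":[[0,-0.003,0],[0,-0.006,0],[0,-0.008,0],[0,-0.008,0]],"spin":[0,0,0,0]}'| grep -E "t:|tool_pos|contact"
```

```text
tool_pos: [479.3, -53.2, -14.7]
contact_force: [-0.5, -0.4, -0.6]
t: 8.95
tool_pos: [481.3, -46.7, -14.4]
tcp_rot: [-3.117, 0.391, -0.0]
contact_force: [-0.2, 0.2, 1.3]
```

```bash
python3 -m jog '{"claw":[255,255,255,255],"delta_pos":[[0,-0.002,0],[0,-0.004,0],[0,-0.006,0],[0,-0.008,0]],"spin":[0,0,0,0]}'| grep -E "t:|tool_pos|contact"
python3 -m jog '{"claw":[255,255,255,255],"delta_pos":[[0,-0.002,0],[0,-0.004,0],[0,-0.006,0],[0,-0.008,0]],"spin":[0,0,0,0]}'| grep -E "t:|tool_pos|contact"
```

```text
t: 9.35
tool_pos: [483.1, -39.4, -14.4]
tcp_rot: [3.117, -0.392, 0.0]
contact_force: [0.3, -1.6, 0.6]
t: 9.75
tool_pos: [485.2, -31.3, -14.4]
tcp_rot: [3.117, -0.392, 0.0]
contact_force: [0.2, -1.9, 0.9]
```

```bash
python3 -m jog '{"claw":[255,255,255,255],"delta_pos":[[0,-0.002,0],[0,-0.004,0],[0,-0.005,0],[0,-0.006,0]],"spin":[0,0,0,0]}'| grep -E "t:|tool_pos|contact"
python3 -m jog '{"claw":[255,255],"delta_pos":[[0,-0.001,0],[0,-0.002,0]],"spin":[0,0]}'| grep -E "t:|tool_pos|contact"
```

```text
t: 10.15
tool_pos: [486.7, -25.6, -14.4]
tcp_rot: [3.117, -0.392, 0.0]
contact_force: [-0.8, -1.8, 0.9]
t: 10.35
tool_pos: [487.1, -23.7, -14.4]
tcp_rot: [3.117, -0.392, 0.0]
contact_force: [0.5, -1.3, 0.4]
```

```bash
python3 -m jog '{"claw":[255,255],"delta_pos":[[0,-0.001,0],[0,-0.0015,0]],"spin":[0,0]}'| grep -E "t:|tool_pos|contact"
```

```text
t: 10.55
tool_pos: [487.5, -22.2, -14.4]
tcp_rot: [-3.117, 0.392, -0.0]
contact_force: [-0.4, -1.7, 1.9]
```

```bash
python3 -m jog '{"claw":[255],"delta_pos":[[0,-0.001,0]],"spin":[0]}'| grep -E "t:|tool_pos|contact"
```

```text
t: 10.65
tool_pos: [487.8, -21.3, -14.4]
tcp_rot: [3.117, -0.392, 0.0]
contact_force: [-1.0, -2.0, 1.7]
```

```bash
python3 -m jog '{"claw":[255],"delta_pos":[[0,-0.001,0]],"spin":[0]}'| grep -E "t:|tool_pos|contact"
```

```text
t: 10.75
tool_pos: [488.0, -20.3, -14.4]
tcp_rot: [3.117, -0.392, 0.0]
contact_force: [-0.7, -1.7, 0.9]
```

```bash
python3 -m jog '{"claw":[255],"delta_pos":[[0,-0.0007,0]],"spin":[0]}'| grep -E "t:|tool_pos|contact"
```

```text
t: 10.85
tool_pos: [488.2, -19.5, -14.4]
tcp_rot: [-3.117, 0.392, -0.0]
contact_force: [-0.8, -2.4, 0.8]
```

```bash
python3 -m jog '{"claw":[255],"delta_pos":[[0,-0.0007,0]],"spin":[0]}'| grep -E "t:|tool_pos|contact"
```

```text
t: 10.95
tool_pos: [488.2, -19.4, -14.4]
tcp_rot: [3.116, -0.392, -0.0]
contact_force: [-1.7, -5.3, 1.9]
```

```bash
python3 -m jog '{"claw":[255],"delta_pos":[[0,-0.0007,0]],"spin":[0]}'| grep -E "t:|tool_pos|contact"
```

```text
t: 11.05
tool_pos: [488.2, -19.4, -14.4]
tcp_rot: [3.116, -0.393, -0.0]
contact_force: [-1.0, -7.4, 3.8]
```

```bash
python3 -m jog '{"claw":[255,255,255,255,255,255,255,255],"delta_pos":[[0,0.003,0],[0,0.012,0],[0,0.025,0],[0,0.03,-0.01],[0,0.03,-0.05],[0,0.03,-0.1],[0,0.03,-0.15],[0,0.03,-0.195]],"spin":[0,0,0,0,0,0,0,0]}'| grep -E "t:|tool_pos|contact"
python3 - <<'E'
from h import *
np.set_printoptions(precision=4,suppress=True)
print(to_tool((454.2,245,180)))
s=cam("side");t=cam("top")
crop(s,215,270,295,350,7,"s8.png");crop(t,270,192,335,246,8,"t8.png")
E
```

```text
t: 11.85
tool_pos: [480.7, -48.1, 183.4]
tcp_rot: [-3.116, 0.394, -0.001]
contact_force: [1.8, 1.0, 0.6]
(array([-0.0986, -0.2773,  0.0035]), 'toolx deg -14.40 tilt 0.05')
```

View pics/s8.png

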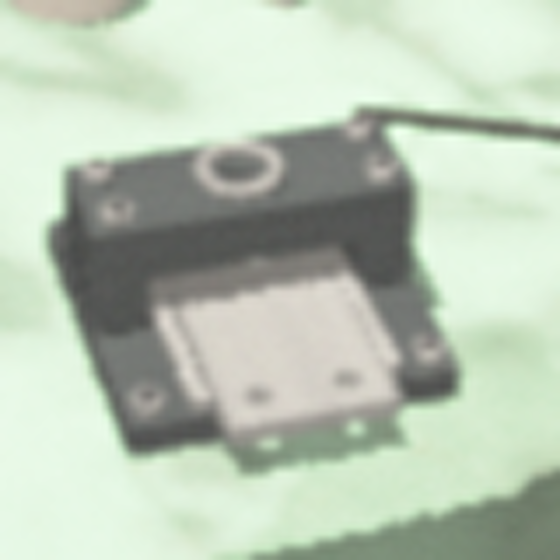

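View pics/t8.png

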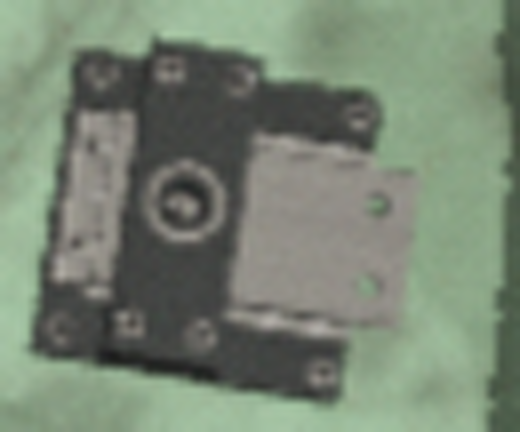

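Blank sits home (near end protrudes about 6 px ≈ 15 mm past the bed edge). Now to the stand.

```bash
python3 -m jog '{"claw":[255,255,0,0,0,0,0,0,0,0,0],"delta_pos":[[-0.012,-0.034,0],[-0.025,-0.07,0],[-0.037,-0.105,0],[-0.05,-0.14,0],[-0.062,-0.175,0],[-0.075,-0.21,0],[-0.087,-0.245,0],[-0.095,-0.267,0],[-0.0986,-0.2773,0],[-0.0986,-0.2773,0],[-0.0986,-0.2773,0]],"spin":[-0.03,-0.06,-0.09,-0.12,-0.15,-0.18,-0.21,-0.24,-0.252,-0.252,-0.252]}'
python3 - <<'E'
from h import *
np.set_printoptions(precision=4,suppress=True)
print(to_tool((454.2,245,68.4)))
s=cam("side");t=cam("top")
crop(s,140,170,240,290,5,"s9.png");crop(t,170,190,270,290,5,"t9.png")
E
```

```text
t: 13.05
tool_pos: [454.5, 243.7, 180.5]
tcp_rot: [3.14, -0.001, -0.0]
contact_force: [-0.2, -0.8, 0.4]
finger_gap: 1.0
(array([-0.0003, -0.0015,  0.1121]), 'toolx deg -0.03 tilt 0.06')
```

View pics/s9.png

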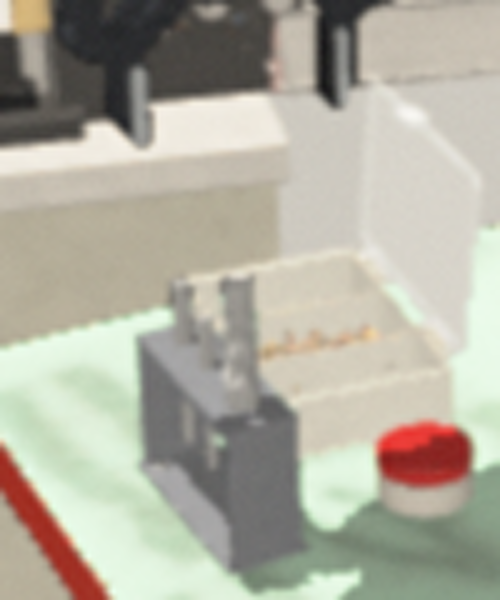

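View pics/t9.png

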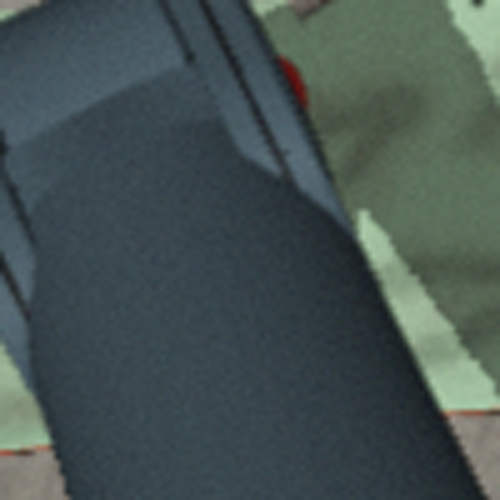

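```bash
python3 -m jog '{"claw":[0,0,0,0,0,0],"delta_pos":[[0,-0.0015,0.03],[0,-0.0015,0.06],[0,-0.0015,0.085],[0,-0.0015,0.105],[0,-0.0015,0.115],[0,-0.0015,0.115]],"spin":[0,0,0,0,0,0]}'
python3 - <<'E'
from h import *
np.set_printoptions(precision=1,suppress=True)
s=cam("side");o=monitor.get_obs();P=o["tool_pos"]+[0,0,22.6-13]
print(o["tool_pos"],[proj(s,P+[sx*43,sy*11,0]) for sx in(-1,1) for sy in (-1,1)],proj(s,[454.2,245,139]))
crop(s,150,190,230,290,6,"s10.png")
E
```

```text
t: 13.75
tool_pos: [453.7, 245.8, 64.8]
tcp_rot: [3.14, 0.001, -0.003]
contact_force: [-0.0, 0.3, 0.2]
finger_gap: 1.001
[454.4 246.4  65.7] [array([[173.1, 256.7]]), array([[169.4, 252.3]]), array([[207.7, 247.2]]), array([[203.6, 243.1]])] [[187.8 225.4]]
```

View pics/s10.png

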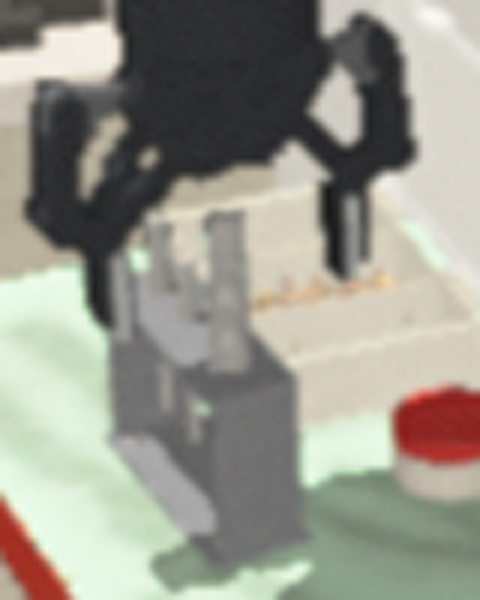

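```bash
python3 -m jog '{"claw":[255,255,255,255,255,255,255,255],"delta_pos":[[0,0,0],[0,0,0],[0,0,0],[0,0,0],[0,0,0],[0,0,0],[0,0,0],[0,0,0]],"spin":[0,0,0,0,0,0,0,0]}'
python3 - <<'E'
from h import *
s=cam("side")
crop(s,150,190,230,290,6,"s11.png")
E
```

```text
t: 14.6
tool_pos: [454.1, 247.4, 65.9]
tcp_rot: [-3.141, -0.003, 0.0]
contact_force: [-2.1, -0.9, 6.3]
finger_gap: 0.172
```

View pics/s11.png

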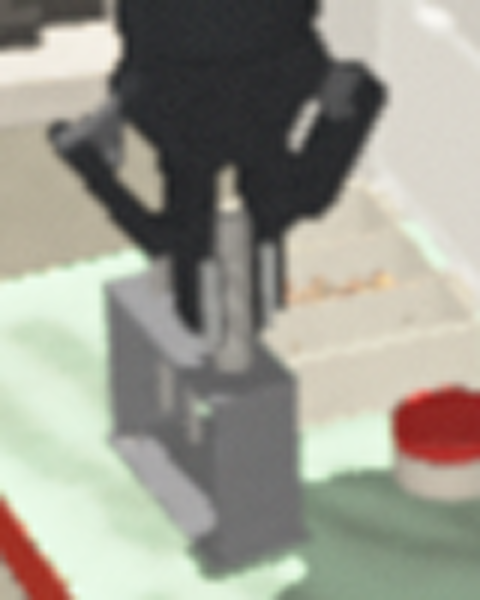

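```bash
python3 -m jog '{"claw":[255,255,255],"delta_pos":[[0,0,0],[0,0,0],[0,0,0]],"spin":[0,0,0]}'
python3 - <<'E'
from h import *
s=cam("side")
crop(s,165,210,215,265,11,"s12.png")
E
```

```text
t: 14.95
tool_pos: [454.1, 247.4, 65.9]
tcp_rot: [-3.141, -0.003, 0.0]
contact_force: [-1.7, 0.2, 5.7]
finger_gap: 0.17
```

View pics/s12.png

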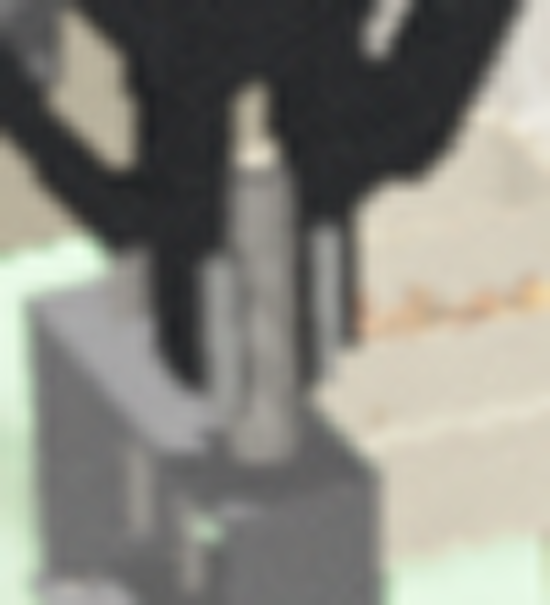

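```bash
python3 -m jog '{"claw":[255,255,255,255,255,255,255],"delta_pos":[[0,0,-0.005],[0,0,-0.02],[0,0,-0.04],[0,0,-0.06],[0,0,-0.08],[0,0,-0.1],[0,0,-0.1]],"spin":[0,0,0,0,0,0,0]}'
python3 - <<'E'
from h import *
np.set_printoptions(precision=4,suppress=True)
print(to_tool((509.3,66.4,165)))
s=cam("side")
crop(s,150,150,230,250,6,"s13.png")
E
```

```text
t: 15.7
tool_pos: [455.7, 248.0, 167.8]
tcp_rot: [-3.139, -0.003, -0.006]
contact_force: [1.1, 0.3, -2.7]
finger_gap: 0.173
(array([0.0532, 0.1817, 0.0026]), 'toolx deg 0.10 tilt 0.26')
```

View pics/s13.png

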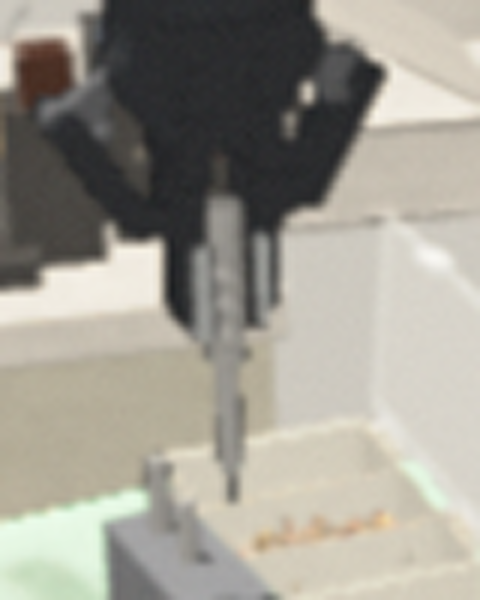

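Punch is out, hanging upright: shoulder at about (188,248), nose at about (189,273) px. Now across to the bush.

```bash
python3 -m jog '{"claw":[255,255,255,255,255,255,255,255,255,255],"delta_pos":[[0.005,0.018,0],[0.012,0.04,0],[0.020,0.068,0],[0.029,0.1,0],[0.037,0.128,0],[0.045,0.155,0],[0.051,0.174,0],[0.0535,0.181,0],[0.0535,0.181,0],[0.0535,0.181,0]],"spin":[0,0,0,0,0,0,0,0,0,0]}'
python3 - <<'E'
from h import *
np.set_printoptions(precision=4,suppress=True)
print(to_tool((509.3,66.4,165)))
np.set_printoptions(precision=1,suppress=True)
s=cam("side");t=cam("top");o=monitor.get_obs()
print(o["tool_pos"])
print("mouth",proj(s,[509.4,64.2,50]),"axis at z175,129,114",[proj(s,[509.4,64.2,z]) for z in(175,129,114)])
crop(s,205,220,295,320,6,"s14.png")
E
```

```text
t: 16.75
tool_pos: [507.4, 67.6, 165.0]
tcp_rot: [-3.141, -0.005, 0.002]
contact_force: [0.0, -0.1, -2.7]
finger_gap: 0.174
(array([ 0.0019,  0.0012, -0.    ]), 'toolx deg 0.19 tilt 0.07')
[507.5  67.9 165.3]
mouth [[249.6 292.7]] axis at z175,129,114 [array([[250.5, 239.5]]), array([[250.2, 259.7]]), array([[250.1, 266.2]])]
```

View pics/s14.png

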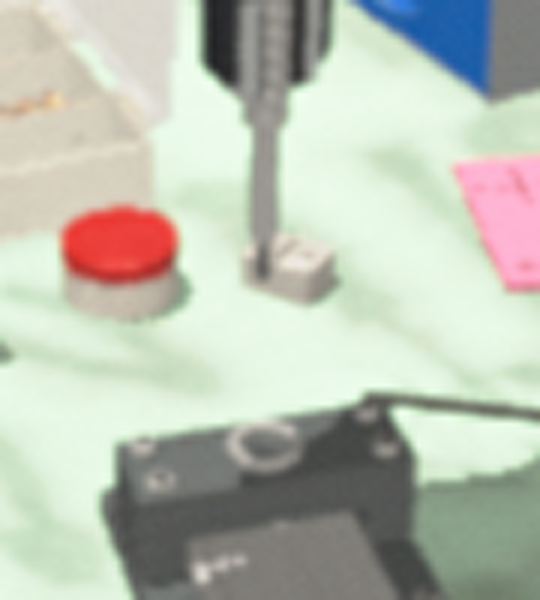

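```bash
python3 -m jog '{"claw":[255,255,255,255,255,255],"delta_pos":[[0.0018,0.0013,0.005],[0.0018,0.0013,0.02],[0.0018,0.0013,0.035],[0.0018,0.0013,0.048],[0.0018,0.0013,0.054],[0.0018,0.0013,0.054]],"spin":[0,0,0,0,0,0]}'
python3 - <<'E'
from h import *
np.set_printoptions(precision=4,suppress=True)
print(to_tool((509.3,66.4,165)))
np.set_printoptions(precision=1,suppress=True)
s=cam("side");o=monitor.get_obs()
print(o["tool_pos"],o["contact_force"])
crop(s,215,240,285,320,7,"s15.png")
E
```

```text
t: 17.45
tool_pos: [509.2, 65.1, 110.7]
tcp_rot: [3.141, 0.004, -0.003]
contact_force: [-0.4, 0.1, -0.7]
finger_gap: 0.171
(array([ 0.    , -0.0013, -0.0543]), 'toolx deg 0.13 tilt 0.10')
[509.7  65.  111.4] [-1.   0.3 -1.2]
```

View pics/s15.png

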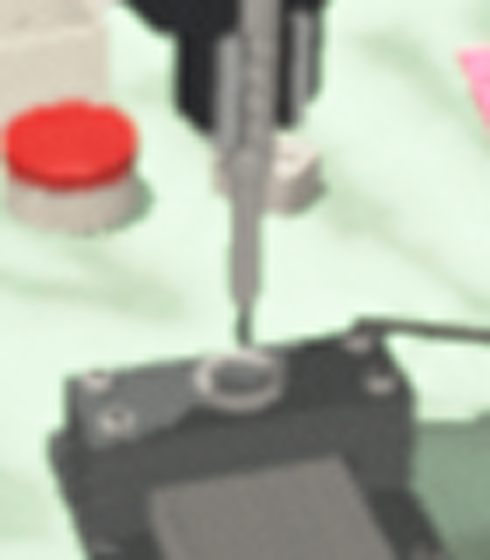

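```bash
python3 -m jog '{"claw":[255,255,255,255,255,255],"delta_pos":[[0,-0.001,0.003],[0,-0.001,0.007],[0,-0.001,0.011],[0,-0.001,0.015],[0,-0.001,0.018],[0,-0.001,0.018]],"spin":[0,0,0,0,0,0]}'| grep -E "t:|tool_pos|contact"
python3 - <<'E'
from h import *
np.set_printoptions(precision=1,suppress=True)
s=cam("side");o=monitor.get_obs()
print(o["tool_pos"],o["contact_force"],o["wrist_torque"])
crop(s,215,240,285,320,7,"s16.png")
E
```

```text
t: 18.1
tool_pos: [509.5, 65.9, 93.1]
tcp_rot: [3.141, 0.003, -0.001]
contact_force: [-0.3, -0.9, -1.4]
[509.6  65.9  93.4] [ 0.3  0.1 -1.2] [ 0.  0. -0.]
```

View pics/s16.png

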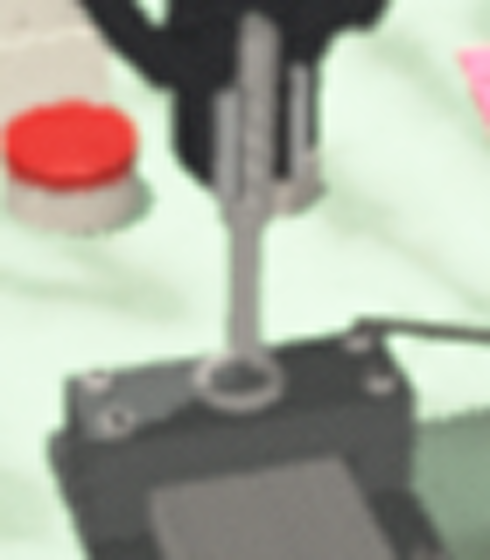

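```bash
python3 -m jog '{"claw":[255,255,255,255],"delta_pos":[[0,0,0.002],[0,0,0.004],[0,0,0.006],[0,0,0.007]],"spin":[0,0,0,0]}'| grep -E "t:|tool_pos|contact"
python3 -m jog '{"claw":[255,255,255],"delta_pos":[[0,0,0.002],[0,0,0.003],[0,0,0.003]],"spin":[0,0,0]}'| grep -E "t:|tool_pos|contact"
python3 - <<'E'
from h import *
np.set_printoptions(precision=2,suppress=True)
s=cam("side");o=monitor.get_obs()
print(o["tool_pos"],o["contact_force"],o["wrist_torque"])
crop(s,215,240,285,320,7,"s17.png")
E
```

```text
t: 18.55
tool_pos: [509.7, 66.0, 86.4]
tcp_rot: [3.142, 0.003, -0.0]
contact_force: [-0.1, 0.1, -2.1]
t: 18.85
tool_pos: [509.7, 66.0, 83.4]
tcp_rot: [3.142, 0.003, -0.0]
contact_force: [-0.7, -0.6, -1.4]
[509.78  66.04  83.54] [-0.6  -0.25 -1.81] [ 0.01  0.01 -0.03]
```

View pics/s17.png

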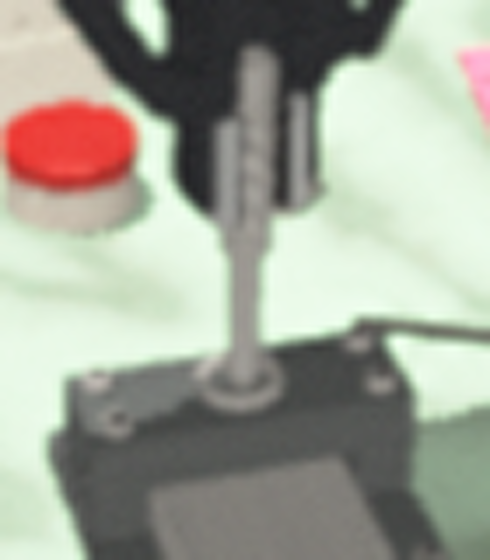

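```bash
python3 -m jog '{"claw":[255,255,255],"delta_pos":[[0,0,0.0015],[0,0,0.003],[0,0,0.003]],"spin":[0,0,0]}'| grep -E "t:|tool_pos|contact"
python3 -m jog '{"claw":[255,255,255],"delta_pos":[[0,0,0.0015],[0,0,0.003],[0,0,0.003]],"spin":[0,0,0]}'| grep -E "t:|tool_pos|contact"
```

```text
t: 19.2
tool_pos: [509.6, 66.0, 80.4]
tcp_rot: [3.142, 0.003, -0.001]
contact_force: [-0.1, 0.5, -1.0]
t: 19.5
tool_pos: [509.6, 66.0, 77.4]
tcp_rot: [3.142, 0.003, -0.001]
contact_force: [-0.2, -0.4, -1.0]
```

```bash
python3 -m jog '{"claw":[255,255,255],"delta_pos":[[0,0,0.001],[0,0,0.002],[0,0,0.002]],"spin":[0,0,0]}'| grep -E "t:|tool_pos|contact"
python3 -m jog '{"claw":[255,255],"delta_pos":[[0,0,0.001],[0,0,0.001]],"spin":[0,0]}'| grep -E "t:|tool_pos|contact"
python3 -m jog '{"claw":[255,255],"delta_pos":[[0,0,0.001],[0,0,0.001]],"spin":[0,0]}'| grep -E "t:|tool_pos|contact"
```

```text
t: 19.8
tool_pos: [509.4, 65.9, 75.4]
tcp_rot: [3.141, 0.003, -0.001]
contact_force: [-0.8, -1.2, -0.6]
t: 20.0
tool_pos: [509.4, 66.0, 74.4]
tcp_rot: [3.141, 0.003, -0.001]
contact_force: [-0.2, -0.5, -1.7]
t: 20.2
tool_pos: [509.4, 65.9, 73.4]
tcp_rot: [3.141, 0.003, -0.001]
contact_force: [-1.0, -0.6, -2.2]
```

```bash
python3 -m jog '{"claw":[255,255],"delta_pos":[[0,0,0.001],[0,0,0.001]],"spin":[0,0]}'| grep -E "tool_pos|contact"
```

```text
tool_pos: [509.5, 66.0, 72.4]
contact_force: [-2.4, -0.9, -0.5]
```

```bash
python3 -m jog '{"claw":[255,255],"delta_pos":[[0,0,0.001],[0,0,0.001]],"spin":[0,0]}'| grep -E "tool_pos|contact"
```

```text
tool_pos: [509.5, 66.0, 71.4]
contact_force: [-2.9, 0.1, -0.5]
```

```bash
python3 -m jog '{"claw":[255,255],"delta_pos":[[0,0,0.001],[0,0,0.001]],"spin":[0,0]}'| grep -E "tool_pos|contact"
```

```text
tool_pos: [509.5, 66.0, 70.4]
contact_force: [-3.0, -1.0, -0.7]
```

```bash
python3 -m jog '{"claw":[255,255],"delta_pos":[[0,0,0.001],[0,0,0.001]],"spin":[0,0]}'| grep -E "tool_pos|contact"
```

```text
tool_pos: [509.7, 66.0, 69.7]
contact_force: [-4.1, -1.9, 2.7]
```

```bash
python3 -m jog '{"claw":[255,255,255],"delta_pos":[[-0.0005,-0.0002,0],[-0.0008,-0.0003,0],[-0.0008,-0.0003,0]],"spin":[0,0,0]}'| grep -E "tool_pos|contact"
python3 - <<'E'
from h import *
s=cam("side");crop(s,215,240,285,320,7,"s18.png");print(monitor.get_obs()["contact_force"])
E
```

```text
tool_pos: [509.5, 66.2, 69.7]
contact_force: [-1.7, -2.5, 1.3]
[-1.76373848 -1.89671648  1.25197598]
```

View pics/s18.png

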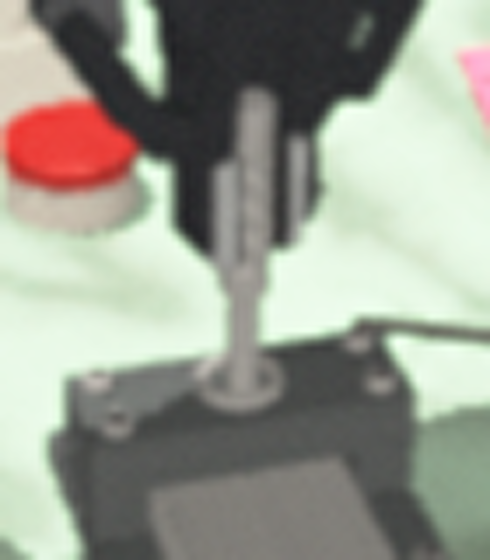

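```bash
python3 -m jog '{"claw":[255,255,255],"delta_pos":[[-0.0003,0.0005,0],[-0.0007,0.0010,0],[-0.0007,0.0010,0]],"spin":[0,0,0]}'| grep -E "tool_pos|contact"
```

```text
tool_pos: [509.2, 65.8, 69.9]
contact_force: [0.1, 0.9, 1.1]
```

```bash
python3 -m jog '{"claw":[255,255],"delta_pos":[[0,0,0.0005],[0,0,0.0005]],"spin":[0,0]}'| grep -E "tool_pos|contact"
```

```text
tool_pos: [509.2, 65.7, 69.4]
contact_force: [-0.2, 0.1, 2.2]
```

```bash
python3 -m jog '{"claw":[255,255],"delta_pos":[[0,0,0.0005],[0,0,0.001]],"spin":[0,0]}'| grep -E "tool_pos|contact"
```

```text
tool_pos: [509.1, 65.6, 68.4]
contact_force: [0.3, 0.1, 3.6]
```

```bash
python3 -m jog '{"claw":[255,255],"delta_pos":[[0,0,0.0005],[0,0,0.001]],"spin":[0,0]}'| grep -E "tool_pos|contact"
```

```text
tool_pos: [509.0, 65.5, 67.4]
contact_force: [0.9, 0.8, 6.1]
```

```bash
python3 -m jog '{"claw":[255,255],"delta_pos":[[0,0,0.0005],[0,0,0.001]],"spin":[0,0]}'| grep -E "tool_pos|contact"
```

```text
tool_pos: [509.1, 65.5, 66.5]
contact_force: [0.0, 0.7, 7.8]
```

```bash
python3 -m jog '{"claw":[255],"delta_pos":[[0,0,0.0005]],"spin":[0]}'| grep -E "tool_pos|contact"
```

```text
tool_pos: [509.1, 65.5, 66.0]
contact_force: [0.4, 0.6, 7.7]
```

```bash
python3 -m jog '{"claw":[255],"delta_pos":[[0,0,0.0005]],"spin":[0]}'| grep -E "tool_pos|contact"
```

```text
tool_pos: [509.1, 65.5, 65.6]
contact_force: [0.7, 0.3, 9.1]
```

```bash
python3 -m jog '{"claw":[255],"delta_pos":[[0,0,0.0005]],"spin":[0]}'| grep -E "tool_pos|contact"
```

```text
tool_pos: [509.1, 65.5, 65.1]
contact_force: [0.3, 0.5, 9.1]
```

```bash
python3 -m jog '{"claw":[255],"delta_pos":[[0,0,0.0004]],"spin":[0]}'| grep -E "tool_pos|contact"
```

```text
tool_pos: [509.1, 65.5, 64.8]
contact_force: [-0.0, 0.1, 9.3]
```

Run:
```python
from h import *
o=monitor.get_obs();print(o["tool_pos"],o["contact_force"])
```

```text
[509.12576795  65.52943024  64.77264631] [-0.02040469  0.12709514  9.2700933 ]
```

```bash
python3 -m jog '{"claw":[255],"delta_pos":[[0,0,0.0004]],"spin":[0]}'| grep -E "tool_pos|contact"
```

```text
tool_pos: [509.1, 65.5, 64.4]
contact_force: [-0.5, 0.7, 9.1]
```

```bash
python3 -m jog '{"claw":[255],"delta_pos":[[0,0,0.0003]],"spin":[0]}'| grep -E "tool_pos|contact"
```

```text
tool_pos: [509.1, 65.6, 64.2]
contact_force: [-0.8, 0.5, 9.7]
```

```bash
python3 -m jog '{"claw":[255],"delta_pos":[[0,0,0.0003]],"spin":[0]}'| grep -E "tool_pos|contact"
```

```text
tool_pos: [509.2, 65.6, 63.9]
contact_force: [-0.3, 0.0, 11.3]
```

```bash
python3 -m jog '{"claw":[255],"delta_pos":[[0,0,0.0003]],"spin":[0]}'| grep -E "tool_pos|contact"
```

```text
tool_pos: [509.2, 65.6, 63.6]
contact_force: [-1.4, 0.7, 11.4]
```

```bash
python3 -m jog '{"claw":[255],"delta_pos":[[0,0,0.0003]],"spin":[0]}'| grep -E "tool_pos|contact"
```

```text
tool_pos: [509.1, 65.6, 63.3]
contact_force: [-0.4, 1.2, 10.8]
```

```bash
python3 -m jog '{"claw":[255],"delta_pos":[[0,0,0.0003]],"spin":[0]}'| grep -E "tool_pos|contact"
```

```text
tool_pos: [509.2, 65.6, 63.1]
contact_force: [-1.0, 1.5, 11.3]
```

```bash
python3 -m jog '{"claw":[255],"delta_pos":[[0,0,0.0003]],"spin":[0]}'| grep -E "tool_pos|contact"
```

```text
tool_pos: [509.2, 65.6, 62.8]
contact_force: [-0.6, -0.0, 11.4]
```

Run:
```python
from h import *
s=cam("side");crop(s,215,240,285,320,7,"s19.png");print(monitor.get_obs()["contact_force"])
```

```text
[-1.18190589  0.47338893 11.19163853]
```

View pics/s19.png

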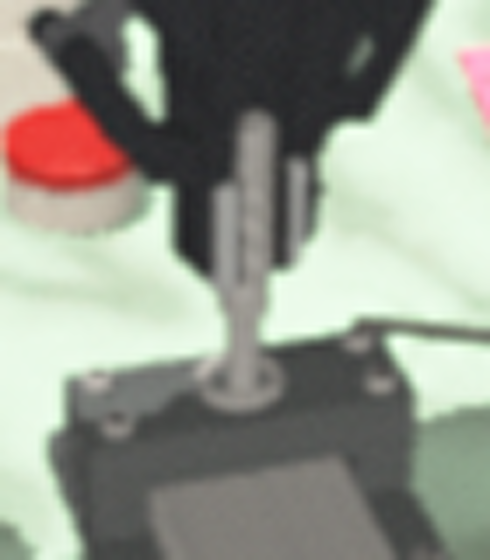

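```bash
python3 -m jog '{"claw":[255],"delta_pos":[[0,0,0.0003]],"spin":[0]}'| grep -E "tool_pos|contact"
```

```text
tool_pos: [509.2, 65.6, 62.6]
contact_force: [-1.1, 0.8, 12.1]
```

```bash
python3 -m jog '{"claw":[255],"delta_pos":[[0,0,0.0003]],"spin":[0]}'| grep -E "tool_pos|contact"
```

```text
tool_pos: [509.1, 65.6, 62.2]
contact_force: [-0.4, 0.4, 9.1]
```

Run:
```python
from h import *
s=cam("side");o=monitor.get_obs();print(o["tool_pos"],o["contact_force"])
```

```text
[509.11491101  65.57573038  62.05057516] [0.25628651 0.5648394  6.19109479]
```

Spring snapped (12.1 → 9.1 → 6.2 N, with no rise since). Easing off.

```bash
python3 -m jog '{"claw":[255,255,255,255],"delta_pos":[[0,0,-0.003],[0,0,-0.006],[0,0,-0.009],[0,0,-0.012]],"spin":[0,0,0,0]}'| grep -E "t:|tool_pos|contact"
python3 -m jog '{"claw":[255,255,255,255,255,255,255],"delta_pos":[[0,0,-0.008],[0,0,-0.02],[0,0,-0.035],[0,0,-0.055],[0,0,-0.075],[0,0,-0.09],[0,0,-0.09]],"spin":[0,0,0,0,0,0,0]}'
python3 - <<'E'
from h import *
np.set_printoptions(precision=4,suppress=True)
print(to_tool((454.1,247.4,165)))
s=cam("side");crop(s,205,220,295,350,5,"s20.png")
E
```

```text
t: 24.25
tool_pos: [507.8, 65.3, 73.3]
tcp_rot: [3.141, 0.003, -0.001]
contact_force: [-0.5, 0.7, -2.0]
t: 24.95
tool_pos: [510.0, 65.5, 165.9]
tcp_rot: [-3.14, -0.003, -0.007]
contact_force: [0.3, 0.4, -1.4]
finger_gap: 0.168
(array([-0.0556, -0.182 ,  0.0009]), 'toolx deg 0.11 tilt 0.27')
```

View pics/s20.png

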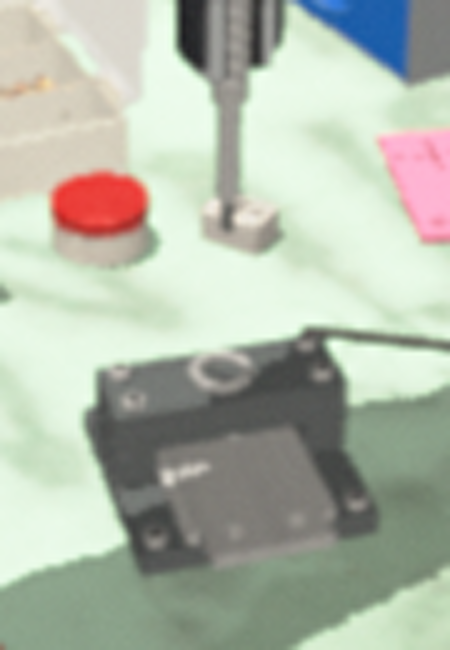

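```bash
python3 -m jog '{"claw":[255,255,255,255,255,255,255,255,255,255,255],"delta_pos":[[-0.005,-0.016,0],[-0.012,-0.04,0],[-0.020,-0.068,0],[-0.029,-0.1,0],[-0.038,-0.128,0],[-0.047,-0.155,0],[-0.053,-0.174,0],[-0.0553,-0.181,0],[-0.0553,-0.182,0],[-0.0553,-0.182,0],[-0.0553,-0.182,0]],"spin":[0,0,0,0,0,0,0,0,0,0,0]}'
python3 - <<'E'
from h import *
np.set_printoptions(precision=4,suppress=True)
print(to_tool((454.1,247.2,165)),monitor.get_obs()["tool_pos"])
s=cam("side");crop(s,150,160,230,270,5,"s21.png");print(monitor.get_obs()["tool_pos"])
E
```

```text
t: 26.1
tool_pos: [453.1, 245.7, 163.3]
tcp_rot: [3.141, -0.0, 0.0]
contact_force: [-0.3, -0.0, -2.6]
finger_gap: 0.17
(array([ 0.001 , -0.0015, -0.0017]), 'toolx deg -0.01 tilt 0.04') [453.1167 245.6732 163.3004]
[453.143  245.779  163.3764]
```

View pics/s21.png

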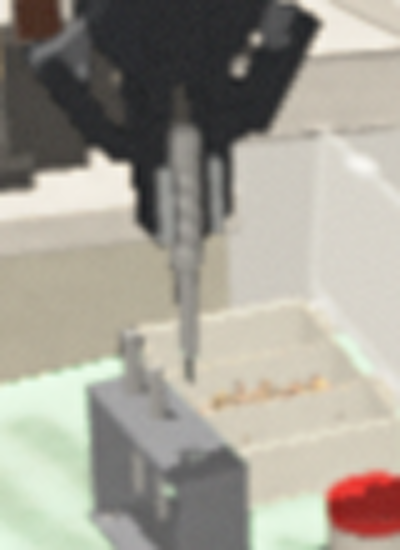

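```bash
python3 -m jog '{"claw":[255,255,255,255,255,255,255],"delta_pos":[[0.001,-0.0014,0.005],[0.001,-0.0014,0.012],[0.001,-0.0014,0.019],[0.001,-0.0014,0.025],[0.001,-0.0014,0.028],[0.001,-0.0014,0.028],[0.001,-0.0014,0.028]],"spin":[0,0,0,0,0,0,0]}'| grep -E "t:|tool_pos|contact"
python3 - <<'E'
from h import *
np.set_printoptions(precision=4,suppress=True)
print(to_tool((454.1,247.2,135)))
np.set_printoptions(precision=1,suppress=True)
s=cam("side");crop(s,160,195,220,270,8,"s22.png");print(monitor.get_obs()["tool_pos"])
H=proj(s,[[454.2,245.2,75],[454.2,245.2,83]]);print(H,(H-[160,195])*8)
E
```

```text
t: 26.85
tool_pos: [453.7, 248.6, 135.4]
tcp_rot: [3.142, 0.003, 0.0]
contact_force: [0.2, -0.2, -1.6]
(array([0.0004, 0.0014, 0.0004]), 'toolx deg 0.12 tilt 0.01')
[453.8 248.7 135.6]
[[188.9 250.1]
 [188.7 247.1]] [[231.  440.8]
 [229.9 416.5]]
```

View pics/s22.png

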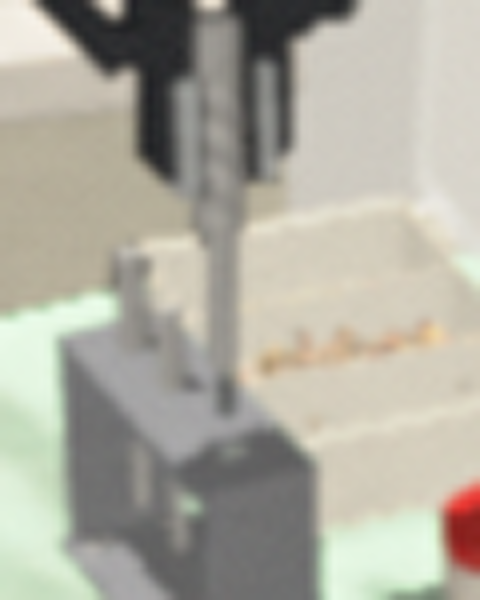

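```bash
python3 -m jog '{"claw":[255,255,255,255,255],"delta_pos":[[0.0004,0.0014,0],[0.0004,0.0014,0.003],[0.0004,0.0014,0.006],[0.0004,0.0014,0.009],[0.0004,0.0014,0.009]],"spin":[0,0,0,0,0]}'| grep -E "t:|tool_pos|contact"
python3 - <<'E'
from h import *
np.set_printoptions(precision=4,suppress=True)
print(to_tool((454.1,247.2,126)))
s=cam("side");crop(s,160,195,220,270,8,"s23.png");print(monitor.get_obs()["tool_pos"])
E
```

```text
t: 27.4
tool_pos: [453.7, 247.0, 125.9]
tcp_rot: [3.141, 0.003, -0.001]
contact_force: [1.0, 0.5, -0.7]
(array([ 0.0004, -0.0002, -0.0001]), 'toolx deg 0.12 tilt 0.06')
[453.8353 247.1016 126.0942]
```

View pics/s23.png

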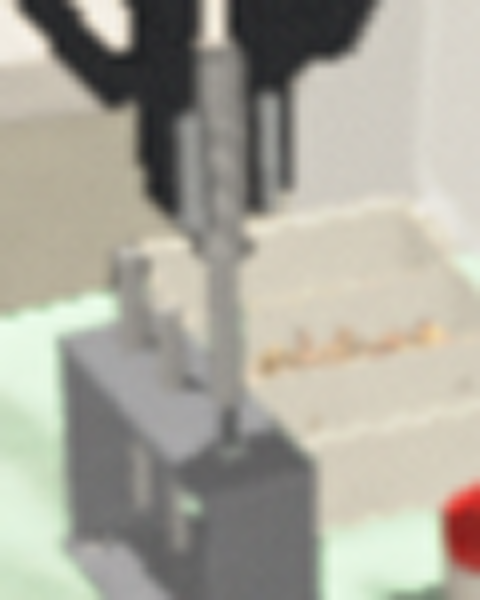

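```bash
python3 -m jog '{"claw":[255,255,255,255],"delta_pos":[[0.0003,0,0.002],[0.0003,0,0.004],[0.0003,0,0.006],[0.0003,0,0.006]],"spin":[0,0,0,0]}'| grep -E "t:|tool_pos|contact"
```

```text
t: 27.85
tool_pos: [454.1, 247.1, 120.1]
tcp_rot: [3.141, 0.003, -0.001]
contact_force: [-0.5, -0.4, -1.1]
```

```bash
python3 -m jog '{"claw":[255,255,255,255],"delta_pos":[[0,0,0.002],[0,0,0.004],[0,0,0.006],[0,0,0.006]],"spin":[0,0,0,0]}'| grep -E "t:|tool_pos|contact"
python3 -m jog '{"claw":[255,255],"delta_pos":[[0,0,0.002],[0,0,0.002]],"spin":[0,0]}'| grep -E "t:|tool_pos|contact"
```

```text
t: 28.25
tool_pos: [454.1, 247.1, 114.1]
tcp_rot: [3.141, 0.003, -0.001]
contact_force: [-0.2, 0.0, -2.1]
t: 28.45
tool_pos: [454.2, 247.2, 112.2]
tcp_rot: [3.141, 0.003, -0.0]
contact_force: [1.1, 0.3, -1.6]
```

```bash
python3 -m jog '{"claw":[255,255,255],"delta_pos":[[0,0,0.0015],[0,0,0.003],[0,0,0.003]],"spin":[0,0,0]}'| grep -E "t:|tool_pos|contact"
python3 -m jog '{"claw":[255,255,255],"delta_pos":[[0,0,0.0015],[0,0,0.003],[0,0,0.003]],"spin":[0,0,0]}'| grep -E "t:|tool_pos|contact"
```

```text
t: 28.75
tool_pos: [454.2, 247.1, 109.2]
tcp_rot: [3.141, 0.003, -0.0]
contact_force: [-0.1, 0.3, -0.8]
t: 29.05
tool_pos: [454.2, 247.2, 106.2]
tcp_rot: [3.141, 0.003, -0.0]
contact_force: [0.1, -0.0, -1.8]
```

```bash
python3 -m jog '{"claw":[255,255,255],"delta_pos":[[0,0,0.002],[0,0,0.004],[0,0,0.004]],"spin":[0,0,0]}'| grep -E "t:|tool_pos|contact"
```

```text
t: 29.35
tool_pos: [454.2, 247.1, 102.1]
tcp_rot: [3.141, 0.003, -0.0]
contact_force: [-0.1, 0.0, -0.3]
```

```bash
python3 -m jog '{"claw":[255,255,255,255,255,255],"delta_pos":[[0,0,0.002],[0,0,0.005],[0,0,0.008],[0,0,0.011],[0,0,0.014],[0,0,0.014]],"spin":[0,0,0,0,0,0]}'| grep -E "t:|tool_pos|contact"
python3 -m jog '{"claw":[255,255,255,255,255],"delta_pos":[[0,0,0.003],[0,0,0.006],[0,0,0.009],[0,0,0.012],[0,0,0.012]],"spin":[0,0,0,0,0]}'| grep -E "t:|tool_pos|contact"
```

```text
t: 29.95
tool_pos: [454.2, 247.1, 87.9]
tcp_rot: [3.141, 0.003, -0.001]
contact_force: [0.6, -0.5, -1.4]
t: 30.45
tool_pos: [454.2, 247.1, 76.0]
tcp_rot: [3.141, 0.003, -0.0]
contact_force: [0.3, -0.1, -2.1]
```

```bash
python3 -m jog '{"claw":[255,255,255,255],"delta_pos":[[0,0,0.003],[0,0,0.006],[0,0,0.008],[0,0,0.008]],"spin":[0,0,0,0]}'| grep -E "t:|tool_pos|contact"
python3 -m jog '{"claw":[255,255],"delta_pos":[[0,0,0.001],[0,0,0.001]],"spin":[0,0]}'| grep -E "t:|tool_pos|contact"
```

```text
t: 30.85
tool_pos: [454.2, 247.1, 68.1]
tcp_rot: [3.141, 0.003, -0.0]
contact_force: [-1.0, 0.6, -1.2]
t: 31.05
tool_pos: [454.2, 247.2, 67.3]
tcp_rot: [3.141, 0.003, -0.0]
contact_force: [-0.4, -0.9, -0.5]
```

```bash
python3 -m jog '{"claw":[255,255],"delta_pos":[[0,0,0.001],[0,0,0.001]],"spin":[0,0]}'| grep -E "t:|tool_pos|contact"
```

```text
t: 31.25
tool_pos: [454.2, 247.2, 66.3]
tcp_rot: [3.142, 0.003, -0.0]
contact_force: [-2.0, -0.8, -1.7]
```

```bash
python3 -m jog '{"claw":[255,255],"delta_pos":[[0,0,0.0005],[0,0,0.0005]],"spin":[0,0]}'| grep -E "t:|tool_pos|contact"
```

```text
t: 31.45
tool_pos: [454.3, 247.3, 66.0]
tcp_rot: [-3.142, -0.003, 0.0]
contact_force: [-1.4, 0.0, 2.8]
```

```bash
python3 -m jog '{"claw":[255,255],"delta_pos":[[0,0,0.0005],[0,0,0.0005]],"spin":[0,0]}'| grep -E "t:|tool_pos|contact"
```

```text
t: 31.65
tool_pos: [454.3, 247.3, 65.9]
tcp_rot: [-3.141, -0.003, 0.0]
contact_force: [-4.3, -0.3, 6.6]
```

```bash
python3 -m jog '{"claw":[0,0,0,0,0,0,0,0],"delta_pos":[[0,0,0],[0,0,0],[0,0,0],[0,0,0],[0,0,0],[0,0,0],[0,0,0],[0,0,0]],"spin":[0,0,0,0,0,0,0,0]}'
python3 - <<'E'
from h import *
s=cam("side");crop(s,150,190,230,290,6,"s24.png")
E
```

```text
t: 32.45
tool_pos: [454.4, 247.2, 65.4]
tcp_rot: [-3.142, -0.003, -0.0]
contact_force: [-0.8, -0.1, -0.1]
finger_gap: 1.001
```

View pics/s24.png

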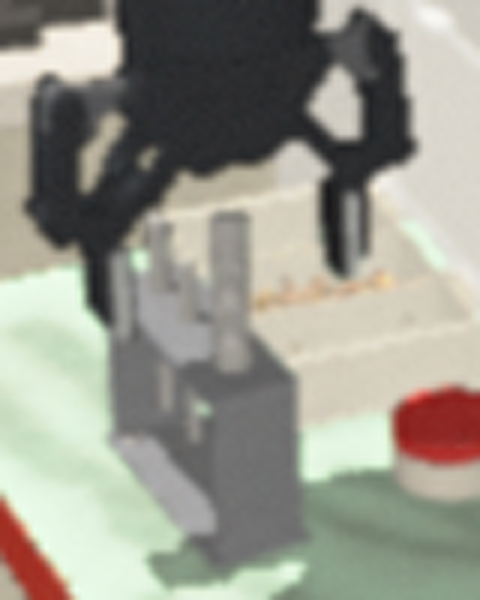

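Punch hangs free in its hole (cap near (188,226) px, as at the start). Raise clear and check the whole scene.

```bash
python3 -m jog '{"claw":[0,0,0,0,0,0,0,0,0,0,0,0],"delta_pos":[[0,0,-0.01],[0,0,-0.03],[0,0,-0.06],[0,0,-0.09],[0,0,-0.12],[0,0,-0.15],[0,-0.04,-0.15],[0,-0.08,-0.15],[-0.01,-0.12,-0.15],[-0.02,-0.15,-0.15],[-0.03,-0.17,-0.15],[-0.03,-0.17,-0.15]],"spin":[0,0,0,0,0,0,0,0,0,0,0,0]}'
python3 - <<'E'
from h import *
s=cam("side");t=cam("top")
cv2.imwrite("pics/s25.png",cv2.resize(s["pixels"][190:350,150:330,::-1],None,fx=4,fy=4,interpolation=cv2.INTER_CUBIC))
crop(t,170,180,350,270,4,"t25.png")
E
```

```text
t: 33.7
tool_pos: [421.4, 421.0, 215.7]
tcp_rot: [-3.14, -0.012, 0.001]
contact_force: [1.6, -0.1, -0.3]
finger_gap: 0.998
```

View pics/s25.png

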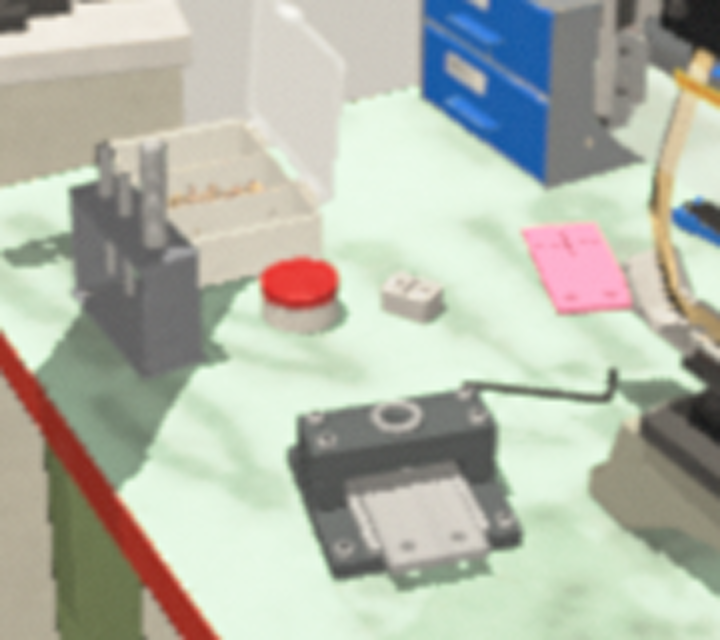

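View pics/t25.png

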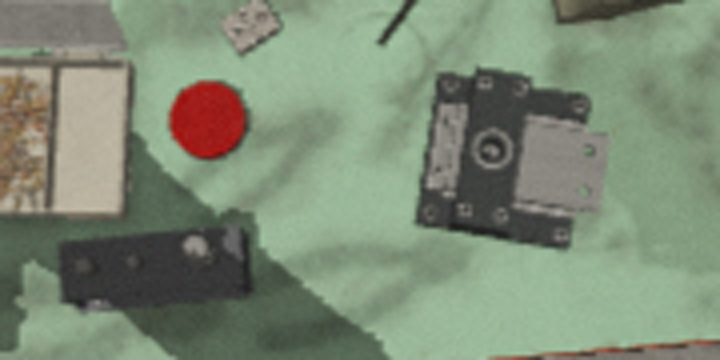

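Run:
```python
from h import *
np.set_printoptions(precision=1,suppress=True)
t=cam("top");crop(t,300,205,330,240,16,"t26.png")
g=cv2.cvtColor(t["pixels"],cv2.COLOR_RGB2HSV)[...,1].astype(float)
# sample saturation along jig axis at blank top height, find blank->table edge
u=np.array([.247,.969,0]);v=np.array([-.969,.247,0]);b=np.array([509.4,64.2,18])
for lat in(-4,0,4):
    xs=np.arange(-70,-30,.5)
    P=np.array([b+u*(x-25)+v*lat for x in xs]);q=proj(t,P).astype(np.float32)
    r=cv2.remap(g.astype(np.float32),q[:,:1],q[:,1:],cv2.INTER_LINEAR).ravel()
    m=(r.max()+r.min())/2;i=np.where(r>m)[0].max();print(lat,"edge jig x",xs[i],r.max().round(),r.min().round())
```

```text
-4 edge jig x -51.0 50.0 17.0
0 edge jig x -50.5 51.0 15.0
4 edge jig x -50.5 49.0 16.0
```

```bash
python3 -c "
from cell import workorder
print(workorder.hand_in())"
```

```text
the job is handed in; nothing more can be done
None
```

The job is done and handed in at about 34 s of the 72 s allowed; no verdict came back.

- **Blank:** I pushed it along the channel with about 2 N until it hit the end stop, where the force rose to about 7 N and the fingers stopped moving. At the end its near end measured jig x ≈ -50.6 mm, against -50 mm for home. That difference is within the camera error.
- **Punching:** The punch went upright through the guide bush. I pressed in 0.3 to 0.5 mm steps until the force fell from 12.1 N to 9.1 N and then 6.2 N. I lifted straight away, and no end-stop rise in force showed.
- **Punch back in the stand:** It seated at the same height it was taken from (66.0 mm against 65.9 mm) and was released. The last pictures show it hanging upright in its hole. The tin, die block, hex key and pink look-alike appear unmoved, and the robot is clear of everything.

Two things disagreed with what was given or expected:

- **Fingertip height:** The reported TCP lies about 22.6 mm below the real tip of the shut fingers. I found this when a light touch on the table made contact at a reported z of -22.6 mm; it peaked at about 22 N. I corrected all later heights for it.
- **Snap depth:** The snap came 1 to 2 mm further down than I first reckoned from the force curve, because I could not pin down the first contact exactly. A picture showed no slip in the grip, so I carried on in small steps.

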